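Build the borehole column and hold the probe down its bore

TASK

Build the classroom borehole model: set the thick sample case squarely on the bored block of the wooden foot, then the thin case squarely on top of it, edges flush, without dropping either. Then take the probe out of the wooden tube rack by its black head and lower it upright down the middle of the column's bore, never letting it touch the cases or the foot, until its tip is about halfway down inside the thick case. Finish there still holding the probe, still, centred and free of the walls, and leave the jar, beaker and dish where they are.

Things in the scene. Friction and masses are not known exactly. Their poses are not given: they have to be found in the camera images.
- foot: fixed foot of the borehole model: a wooden board 150 (x) x 130 (y) x 8 mm carrying at its centre a grey block 88 (x) x 56 (y) mm whose top is 25 mm above the table, with a vertical round through bore of 30 mm diameter in the middle. Origin: on the bore's axis at table level, x along the block's long side, z up
- case_thick: the thick closed white sample case, loose, 88 (x) x 56 (y) x 54 mm high, about 0.25 kg (varies), with a vertical round through bore of 30 mm diameter in the middle; small latches (2.5 mm proud) on the two short ends. Lies flat on the table. Origin: centre of its underside, on the bore's axis, x along its long side, z up. Either way round on the foot is equally good
- case_thin: the thin closed white sample case, the same as the thick one but 36 mm high. Lies flat on the table. Origin: centre of its underside, on the bore's axis, x along its long side, z up
- rack: fixed wooden tube rack 170 (x) x 64 (y) mm, top board 125 mm above the table. The probe hangs in the hole (16 mm diameter) 52 mm from the centre towards the rack's -x end, its head resting on the top board; two stoppered glass tubes fixed in the holes at +12 and +52 mm stand 22 mm above the board. The rack and the foot stand on opposite sides of the cases and change sides. Origin: centre of its underside, x along its long side, z up
- probe: the probe, loose, about 0.12 kg: an upright steel rod 10 mm in diameter and 110 mm long, below a black round head 26 mm in diameter and 40 mm tall (the head spans 110 to 150 mm above the tip). Origin: the rod's lower tip, on its axis; z up along the rod towards the head. In the rack the tip hangs 15 mm above the table
- jar: amber screw jar with white cap, 64 mm wide, 100 mm tall, a bystander; origin at the centre of its underside
- beaker: open clear glass beaker, 68 mm wide, 85 mm tall, a bystander; origin at the centre of its underside
- dish: flat closed clear dish, 70 mm wide, 14 mm tall, a bystander; origin at the centre of its underside
Things that resemble listed ones, but are neither listed nor needed, are in the scene too. Leave any green or yellow look-alike of the case_thin alone.

How it is judged (in metres and radians):
On the way, in this order (a step that is already met when the one before it is completed fails the run):
1. the thick case stands squarely on the foot's block, let go (horizontal distance between case_thick and foot below 0.006 m and angle between the x axis of case_thick and the x axis of foot, either way round below 0.14 rad and angle between case_thick's own z axis and vertical below 0.05 rad and z of case_thick in the frame of foot between 0.022 and 0.028 m and contact force between the fingers and case_thick below 0.1 N and linear speed of case_thick below 0.02 m/s), for 0.2 s.
2. the thin case stands squarely on the thick one, let go (horizontal distance between case_thick and foot below 0.006 m and angle between the x axis of case_thick and the x axis of foot, either way round below 0.14 rad and angle between each of case_thick, case_thin's own z axis and vertical below 0.05 rad and z of case_thick in the frame of foot between 0.022 and 0.028 m and horizontal distance between case_thin and case_thick below 0.006 m and angle between the x axis of case_thin and the x axis of case_thick, either way round below 0.14 rad and z of case_thin in the frame of case_thick between 0.051 and 0.057 m and contact force between the fingers and case_thin below 0.1 N and linear speed of case_thin below 0.02 m/s), for 0.2 s.
At the end, for the whole second after the job is handed in: Each case seated flat within 6 mm and 8 degrees of the part below; the fingers hold the probe still, within 5.7 degrees of upright, tip 9 to 45 mm above the thick case's underside and within 6 mm of both bore axes, touching no case, foot or rack (horizontal distance between case_thick and foot below 0.006 m and angle between the x axis of case_thick and the x axis of foot, either way round below 0.14 rad and angle between each of case_thick, case_thin's own z axis and vertical below 0.05 rad and z of case_thick in the frame of foot between 0.022 and 0.028 m and horizontal distance between each of case_thin, probe and case_thick below 0.006 m and angle between the x axis of case_thin and the x axis of case_thick, either way round below 0.14 rad and z of case_thin in the frame of case_thick between 0.051 and 0.057 m and z of probe in the frame of case_thick between 0.009 and 0.045 m and horizontal distance between probe and case_thin below 0.006 m and angle between probe's own z axis and vertical below 0.1 rad and linear speed of probe below 0.02 m/s and contact force between the fingers and probe above 0.5 N and contact force between probe and foot below 0.3 N and contact force between probe and case_thick below 0.3 N and contact force between probe and case_thin below 0.3 N and contact force between probe and rack below 0.3 N); the arm keeps its last pose, push and grip.
It fails at once if the probe touches a case or the foot (contact force between probe and foot above 0.3 N or contact force between probe and case_thick above 0.3 N or contact force between probe and case_thin above 0.3 N).
It fails at once if a case is dropped from more than about 25 mm ((linear speed of case_thick above 0.7 m/s and contact force between the fingers and case_thick below 0.05 N) or (linear speed of case_thin above 0.7 m/s and contact force between the fingers and case_thin below 0.05 N)).
It fails at once if the jar, beaker or dish is shifted by more than 30 mm (distance of any of jar, beaker, dish from where it was at the start of the episode above 0.03 m).
It also fails if it takes over 72 s, if anything falls off the work surface, if the arm or the gripper's body presses on something with over 40 N, if the wrist force passes 120 N, or if a joint passes its speed limit or range.

ROBOT

A 7-joint arm with a two-finger parallel gripper is mounted at the origin on the work surface. World frame = base frame: x ahead of the robot, y to its left, z up, the work surface at z = 0. Lengths are in mm, angles in rad, forces in N, time in s.
With the tool pointing down it reaches from about 425 to 875 mm from the base axis. Payload 9.9 kg.
Tool frame: the origin (TCP) lies at the very end of the fingers, on their centre line; the grasp point (between the pads) lies 19 mm behind it; y points along the fingers, x is the direction in which the jaws open and shut, and the axes are right-handed (so a half turn about y gives the same grasp; the last joint's range is limited). The gripper opens to 85 mm and grips with 20 to 120 N. Pads are 22 mm wide; open, the fingers measure 114 mm over their backs; the gripper's body (76 mm by 85 mm) begins 54 mm behind the grasp point. The pads swing forward as they close: fully open they stand 13 mm farther back than shut.
Start: joints at [1.047, 0.576, 0.025, 1.437, -0.015, 1.129, -0.057], TCP at [287.392, -610.766, 231.289] pointing down, gripper open.
Joint ranges: [-2.76, 2.76], [-0.34, 2.15], [-1.52, 1.57], [0.19, 2.46], [-1.09, 4.23], [0.17, 1.99], [-2.82, 2.82]. Speed limits (rad/s): [2.22, 2.22, 3.01, 3.01, 3.14, 3.14, 3.14].

INTERFACE

Orientations are given as [roll, pitch, yaw] about the fixed x, y, z axes, in that order (R = Rz(yaw) Ry(pitch) Rx(roll)).
In Python, from workcell import ctrl gives the robot as it stands.
- The arm moves only by the tool arm_command, never from a script. Its argument "deltas" is text: rows parted by semicolons, each of 7 numbers parted by spaces: the turn, a rotation vector about the tool's x, y, z in degrees, then the shift along the tool's x, y, z in m, then the finger opening in m, from 0 to 0.0854. A call has exactly 10 rows; each row shifts and turns the pose as measured when the row begins, along the tool's axes as they then stand; what a row does not reach is not made up. A row lasts 1/12 s, in which the tool goes at most 41.7 mm and 7.16 degrees, less where a joint would pass 70% of its speed; a pose out of reach is approached as far as the arm can. A call with a gripper value outside its range is refused whole. The fingers move at their own pace and stop on an object; the grip force is fixed at half the most. Time passes only in rows, so rows that do not move let the fingers close, or fill a call up. It gives the time, the measured TCP pose, the force and the opening at its end, in the units of the state.
- ctrl.sense(): the state, without advancing time (a new reading comes with each control period).
- ctrl.read_camera(name): name is "side" or "top" or "wrist"; returns (picture, depth): 384x512x3 uint8, red, green, blue; 384x512 float32, mm along the optical axis (not along the pixel's ray), 0 where there is no reading.
- ctrl.camera_model(name): a dict with "vertical_fov" (degrees; the focal length in pixels is half the picture's height over the tangent of half this angle, whatever the lens; pixels are square), "cx", "cy" (the principal point, pixels), "world_to_cam" (4x4, takes a point from world to camera coordinates). Camera axes: x right, y down, z forward; pixel columns grow to the right and rows downward; lengths in mm; the calibration is good to about 2 mm. A picture is of the moment at which its call begins: read the wrist's pose just before it. camera_model takes no time and is no camera call; for the wrist camera it gives the pose at the moment of the call.
- ctrl.hand_in(): hands the job in, once; it reports no verdict.
The state is a dict: "time_s": time; "joint_pos": joint angles; "qvel": joint speeds; "tau": joint torques, N m; "tool_pos": TCP position; "eef_rot": TCP orientation; "ft_force": force on the tool from outside, world axes, zero at the start; "torque": the same for the moment, N m; "opening": finger opening in mm.
Only numpy, scipy, OpenCV 4.12 (cv2) and the standard library are available. Lean on these libraries where they do the work, as an engineer would, in place of code of your own. Each camera call takes 0.05 s, during which the arm holds its last target.

## Working session

There is one attempt and no reset: what is moved stays moved. The work goes in short steps, Python scripts to look and compute and a tool call to move; the robot and the scene stay as the last step left them, time stands still between calls to the robot, and variables do not carry over. Pictures are saved under pics/ and viewed, and the job is handed in when it is done.

Besides the shell and the picture viewer there is one more tool, called after "Emit:" as name(argument=value, ...) on one line, values as JSON. arm_command: Moves the arm, as the interface text tells. Its arguments: {"type":"object","properties":{"deltas":{"type":"string"}},"required":["deltas"]}

```bash
mkdir -p pics
cat > h.py <<'E'
import numpy as np, cv2
from workcell import ctrl
def snap(n,tag):
    im,d=ctrl.read_camera(n); m=ctrl.camera_model(n)
    cv2.imwrite(f'pics/{tag}.png',im[:,:,::-1]); np.savez(f'pics/{tag}.npz',im=im,d=d,**{k:np.array(v) for k,v in m.items()})
    return im,d,m
def load(tag):
    z=np.load(f'pics/{tag}.npz'); return z['im'],z['d'],{k:z[k] for k in z.files}
def pts(d,m):
    f=192/np.tan(np.radians(float(m['vertical_fov']))/2)
    v,u=np.mgrid[0:384,0:512]
    P=np.stack([(u-float(m['cx']))/f*d,(v-float(m['cy']))/f*d,d],-1)
    T=np.linalg.inv(np.array(m['world_to_cam']))
    return P@T[:3,:3].T+T[:3,3]
def ray(u,v,z,m):
    f=192/np.tan(np.radians(float(m['vertical_fov']))/2)
    T=np.linalg.inv(np.array(m['world_to_cam']))
    r=T[:3,:3]@np.array([(u-float(m['cx']))/f,(v-float(m['cy']))/f,1]);o=T[:3,3]
    return o+r*(z-o[2])/r[2]
E
python3 - <<'E'
from h import *
print(ctrl.sense())
for n in('top','side','wrist'):
    im,d,m=snap(n,n+'0'); print(n,m)
E
```

```text
{'time_s': 0.0, 'joint_pos': array([ 1.04720165,  0.57653634,  0.02482505,  1.43791058, -0.01500011,
        1.12900456, -0.05649587]), 'qvel': array([ 1.51829067e-04, -8.86606033e-05,  2.69613188e-04,  3.03410374e-04,
       -1.07868180e-03,  2.21829543e-03,  7.49943238e-04]), 'tau': array([ 1.37171592e-04, -7.65741277e+01,  2.25044802e+00, -2.85963428e+01,
        1.53612293e-02,  1.26524837e-02, -2.52364026e-05]), 'tool_pos': array([ 287.20411922, -610.34571083,  230.43848471]), 'eef_rot': array([-1.57087359,  0.0016728 , -1.13094759]), 'ft_force': array([ 0.0826463 , -0.28566386, -0.21703126]), 'torque': array([-0.04651904,  0.00265578,  0.00536857]), 'opening': 85.45220328851009}
top {'vertical_fov': 52.932226421053855, 'cx': 258.0551987073565, 'cy': 195.37357481688395, 'world_to_cam': array([[-2.75377136e-02, -9.99563374e-01, -1.07115122e-02,
         4.47402443e+01],
       [-9.95577230e-01,  2.83875865e-02, -8.95551501e-02,
         5.74391224e+02],
       [ 8.98201219e-02,  8.19799361e-03, -9.95924263e-01,
         9.81889462e+02],
       [ 0.00000000e+00,  0.00000000e+00,  
[... 244 characters left out ...]
 [-2.03552918e-01,  5.01866858e-01, -8.40652048e-01,
         1.59389436e+02],
       [ 2.90542616e-01, -7.88986377e-01, -5.41373702e-01,
         9.57098420e+02],
       [ 0.00000000e+00,  0.00000000e+00,  0.00000000e+00,
         1.00000000e+00]])}
wrist {'vertical_fov': 63.1830332691957, 'cx': 257.77149780026195, 'cy': 193.8812484087049, 'world_to_cam': array([[ 4.26349751e-01, -9.04555079e-01, -2.44940951e-03,
        -6.74395094e+02],
       [-8.62743181e-01, -4.07453086e-01,  2.99426427e-01,
        -3.92333263e+01],
       [-2.71845715e-01, -1.25547171e-01, -9.54116248e-01,
         3.80071620e+02],
       [ 0.00000000e+00,  0.00000000e+00,  0.00000000e+00,
         1.00000000e+00]])}
```

View pics/top0.png

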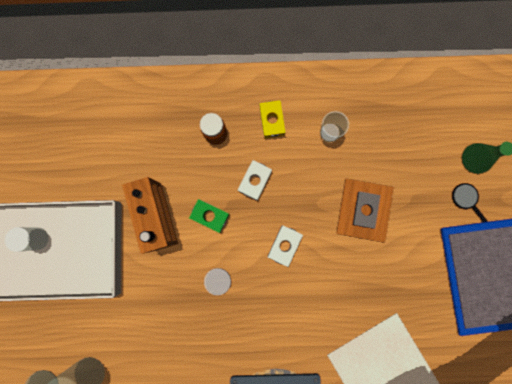

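View pics/side0.png

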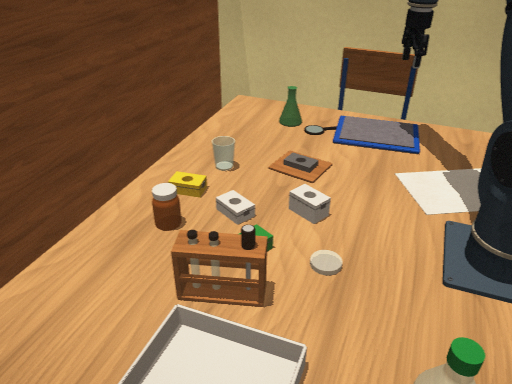

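View pics/wrist0.png

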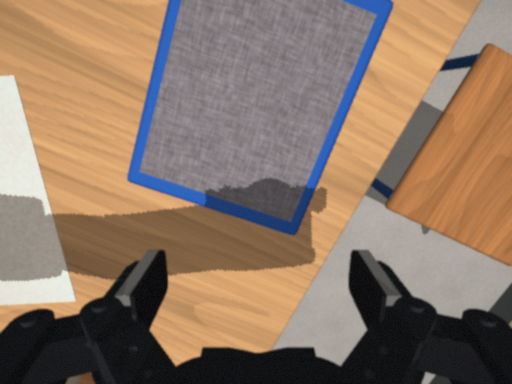

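Top view: jar (212,128), beaker (334,127), dish (217,282), foot block (366,210), rack with probe head (147,237), yellow look-alike (272,118), green look-alike (209,216). The two white cases are at (255,180) and (286,246), and I still have to tell them apart by height.

```bash
cat > m1.py <<'E'
from h import *
im,d,m=load('top0'); P=pts(d,m)
hsv=cv2.cvtColor(im,cv2.COLOR_RGB2HSV)
def rep(name,mask,zlo,zhi,box):
    k=np.zeros(mask.shape,bool); x0,x1,y0,y1=box; k[y0:y1,x0:x1]=1
    k&=mask&(P[...,2]>zlo)&(P[...,2]<zhi)&(d>0)
    q=P[k]; zt=np.median(q[:,2])
    c,_=cv2.findContours(k.astype(np.uint8),0,2); c=max(c,key=cv2.contourArea)
    w=np.array([ray(u,v,zt,m)[:2] for u,v in c[:,0]],np.float32)
    r=cv2.minAreaRect(w); 
    print(name,'n',k.sum(),'z',np.round(np.percentile(q[:,2],[5,50,95]),1),'rect',np.round(r[0],1),np.round(r[1],1),round(r[2],1))
white=(hsv[...,1]<60)&(hsv[...,2]>140)
rep('caseA',white,15,80,(230,280,155,205))
rep('caseB',white,15,80,(260,310,220,270))
grey=(hsv[...,1]<70)
rep('footblock',grey,15,40,(335,400,175,245))
brown=np.ones_like(grey)
rep('footboard',brown,4.5,14,(330,400,170,250))
rep('racktop',brown,110,131,(110,180,170,255))
rep('probehead',brown,140,190,(135,160,225,250))
rep('jar',brown,85,115,(190,235,105,150))
rep('beaker',brown,20,115,(310,360,105,150))
rep('dish',brown,7,25,(195,240,260,300))
# bore circles
for n,(u,v),z in(('A',(255,180),36),('B',(286,246),54),('F',(366,210),25)):
    print(n,ray(u,v,z,m))
big=cv2.resize(im[150:270,220:320],None,fx=6,fy=6,interpolation=cv2.INTER_CUBIC)[:,:,::-1]
cv2.imwrite('pics/crop1.png',cv2.resize(big,(500,600)))
E
python3 m1.py
```

```text
caseA n 616 z [32.6 35.9 39.1] rect [616.5  35.8] [55.8 88.9] 61.9
caseB n 687 z [49.4 53.9 56.9] rect [445.  -35.6] [56.6 89.8] 63.2
footblock n 589 z [21.2 25.1 28.3] rect [ 530.5 -251.1] [55.2 86.2] 77.9
footboard n 2075 z [ 5.3  8.3 11.4] rect [ 530.4 -253. ] [130.1 149.6] 77.9
racktop n 1783 z [121.5 124.8 127.5] rect [529.  295.1] [170.2  67.7] 15.4
probehead n 133 z [145.5 164.9 167.8] rect [478.8 279.6] [29.4 22.3] 88.4
jar n 425 z [ 95.7  99.9 102.9] rect [747.2 138.4] [57.5 55.2] 25.4
beaker n 466 z [25.2 63.8 86.3] rect [ 744.1 -171.5] [68.7 78.4] 87.2
dish n 571 z [10.7 13.8 16.8] rect [355.2 140.2] [65. 69.] 88.8
A [614.8150107   35.37367507  36.        ]
B [443.41161846 -38.17847613  54.        ]
F [ 529.35438756 -250.80271118   25.        ]
```

```bash
python3 -c "
from h import *
a,_,_=load('side0'); c=a[150:240,190:350]; cv2.imwrite('pics/crop2.png',cv2.resize(c,None,fx=4,fy=4,interpolation=cv2.INTER_CUBIC)[:,:,::-1])"
```

```text
(no output)
```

View pics/crop1.png

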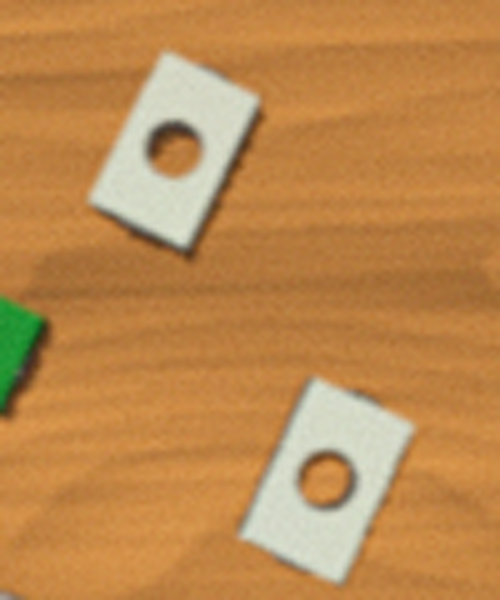

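View pics/crop2.png

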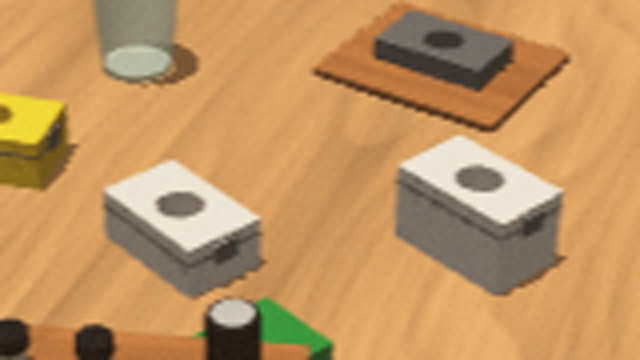

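Heights settle it: the white case at (286,246) has its top at 54 mm, so it is the thick one. The one at (255,180) is at 36 mm, so it is the thin one. The side crop agrees. I'll now move to hover over the thick case.

```bash
cat > plan.py <<'E'
import sys
from h import *
from scipy.spatial.transform import Rotation as Ro
def plan(x,y,z,yaw,n=10):
    s=ctrl.sense(); p=s['tool_pos']; R=Ro.from_euler('xyz',s['eef_rot'])
    Rt=Ro.from_euler('xyz',[-np.pi/2,0,np.radians(yaw)])
    rv=np.degrees((R.inv()*Rt).as_rotvec()); t=np.array([x,y,z])
    print('t',round(s['time_s'],2),'pos',np.round(p,1),'rot',np.round(np.degrees(s['eef_rot']),1),'open',round(s['opening'],1),'F',np.round(s['ft_force'],1))
    print('total rotvec',np.round(rv,1),'shift in final axes mm',np.round(Rt.inv().apply(t-p),1), 'start axes',np.round(R.inv().apply(t-p),1))
    for i in range(n):
        Ri=R*Ro.from_rotvec(np.radians(rv)*i/n)
        print(np.round(rv/n,1),np.round(Ri.inv().apply((t-p)/n),1))
if __name__=='__main__': plan(*map(float,sys.argv[1:5]),n=int(sys.argv[5]) if len(sys.argv)>5 else 10)
E
python3 plan.py 445 -37 200 -116.8 20
```

```text
t 0.15 pos [ 287.2 -610.4  230.6] rot [-90.    0.1 -64.8] open 85.7 F [ 1.  -0.7 -0.4]
total rotvec [ 0.  52.  -0.1] shift in final axes mm [-583.    30.6 -117.7] start axes [-451.6   31.2  386.9]
[ 0.   2.6 -0. ] [-22.6   1.6  19.3]
[ 0.   2.6 -0. ] [-23.4   1.6  18.3]
[ 0.   2.6 -0. ] [-24.2   1.6  17.2]
[ 0.   2.6 -0. ] [-25.    1.6  16.1]
[ 0.   2.6 -0. ] [-25.7   1.6  15. ]
[ 0.   2.6 -0. ] [-26.4   1.6  13.8]
[ 0.   2.6 -0. ] [-27.    1.6  12.6]
[ 0.   2.6 -0. ] [-27.5   1.6  11.3]
[ 0.   2.6 -0. ] [-28.    1.6  10.1]
[ 0.   2.6 -0. ] [-28.4   1.5   8.8]
[ 0.   2.6 -0. ] [-28.8   1.5   7.5]
[ 0.   2.6 -0. ] [-29.1   1.5   6.2]
[ 0.   2.6 -0. ] [-29.3   1.5   4.8]
[ 0.   2.6 -0. ] [-29.5   1.5   3.5]
[ 0.   2.6 -0. ] [-29.7   1.5   2.2]
[ 0.   2.6 -0. ] [-29.7   1.5   0.8]
[ 0.   2.6 -0. ] [-29.7   1.5  -0.5]
[ 0.   2.6 -0. ] [-29.7   1.5  -1.9]
[ 0.   2.6 -0. ] [-29.6   1.5  -3.2]
[ 0.   2.6 -0. ] [-29.4   1.5  -4.6]
```

Emit:
arm_command(deltas="0 2.6 0 -0.022 0.001 0.019 0.085; 0 2.6 0 -0.023 0.001 0.018 0.085; 0 2.6 0 -0.024 0.001 0.017 0.085; 0 2.6 0 -0.025 0.001 0.016 0.085; 0 2.6 0 -0.026 0.001 0.015 0.085; 0 2.6 0 -0.026 0.001 0.014 0.085; 0 2.6 0 -0.027 0.001 0.013 0.085; 0 2.6 0 -0.028 0.001 0.011 0.085; 0 2.6 0 -0.028 0.001 0.010 0.085; 0 2.6 0 -0.028 0.001 0.009 0.085")

```text
time_s: 0.98
tool_pos: [366.1, -319.4, 216.2]
eef_rot: [-1.576, 0.001, -1.616]
ft_force: [0.7, 0.2, 0.7]
opening: 85.0
```

```bash
python3 plan.py 445 -37 200 -116.8
```

```text
t 0.98 pos [ 366.1 -319.4  216.2] rot [-90.3   0.1 -92.6] open 85.0 F [0.7 0.2 0.7]
total rotvec [ 0.3 24.2 -0. ] shift in final axes mm [-287.7   16.2  -56.9] start axes [-285.7   16.3   66.1]
[ 0.   2.4 -0. ] [-28.6   1.6   6.6]
[ 0.   2.4 -0. ] [-28.8   1.6   5.4]
[ 0.   2.4 -0. ] [-29.    1.6   4.2]
[ 0.   2.4 -0. ] [-29.2   1.6   2.9]
[ 0.   2.4 -0. ] [-29.3   1.6   1.7]
[ 0.   2.4 -0. ] [-29.3   1.6   0.5]
[ 0.   2.4 -0. ] [-29.3   1.6  -0.8]
[ 0.   2.4 -0. ] [-29.3   1.6  -2. ]
[ 0.   2.4 -0. ] [-29.1   1.6  -3.2]
[ 0.   2.4 -0. ] [-29.    1.6  -4.5]
```

Tracking is good.

Emit:
arm_command(deltas="0 2.4 0 -0.0286 0.0016 0.0066 0.085; 0 2.4 0 -0.0288 0.0016 0.0054 0.085; 0 2.4 0 -0.029 0.0016 0.0042 0.085; 0 2.4 0 -0.0292 0.0016 0.003 0.085; 0 2.4 0 -0.0293 0.0016 0.0017 0.085; 0 2.4 0 -0.0293 0.0016 0.0005 0.085; 0 2.4 0 -0.0293 0.0016 -0.0008 0.085; 0 2.4 0 -0.0293 0.0016 -0.002 0.085; 0 2.4 0 -0.029 0.0016 -0.003 0.085; 0 2.4 0 -0.0285 0.0016 -0.004 0.085")

```text
time_s: 1.82
tool_pos: [448.6, -23.5, 199.8]
eef_rot: [-1.576, -0.001, -2.058]
ft_force: [1.0, -0.7, 0.2]
opening: 84.9
```

```bash
python3 plan.py 445 -37 200 -116.8 1; python3 -c "
from h import *
snap('wrist','w1')"
```

```text
t 1.82 pos [448.6 -23.5 199.8] rot [ -90.3   -0.  -117.9] open 84.9 F [ 1.  -0.7  0.2]
total rotvec [ 0.3 -1.1  0. ] shift in final axes mm [13.7 -0.2  2.9] start axes [13.6 -0.2  3.1]
[ 0.3 -1.1  0. ] [13.6 -0.2  3.1]
```

View pics/w1.png

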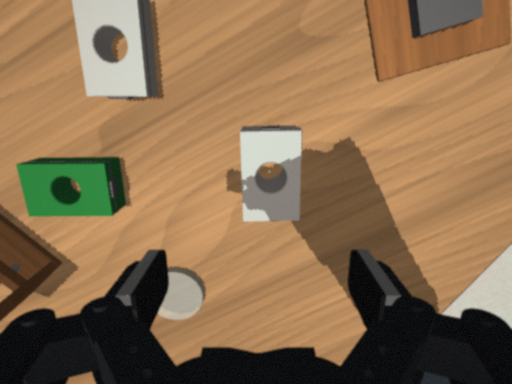

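Wrist view: thick case at (271,172) with its bore at (271,177), the thin case at (112,45), the green look-alike at (72,186), and the foot at top right. I'll measure the thick case.

```bash
cat > meas.py <<'E'
import sys
from h import *
def face(tag,x0,x1,y0,y1,zlo,zhi,zp=None,draw=None):
    im,d,m=load(tag); P=pts(d,m)
    k=np.zeros(d.shape,bool); k[y0:y1,x0:x1]=1; k&=(P[...,2]>zlo)&(P[...,2]<zhi)&(d>0)
    hsv=cv2.cvtColor(im,cv2.COLOR_RGB2HSV)
    zt=np.median(P[k][:,2]) if zp is None else zp
    n,l,st,_=cv2.connectedComponentsWithStats(k.astype(np.uint8)); k=l==1+np.argmax(st[1:,4])
    cs,h=cv2.findContours(k.astype(np.uint8),cv2.RETR_CCOMP,cv2.CHAIN_APPROX_NONE)
    W=lambda c:np.array([ray(u,v,zt,m)[:2] for u,v in c[:,0]],np.float32)
    i=max(range(len(cs)),key=lambda j:cv2.contourArea(cs[j]))
    r=cv2.minAreaRect(W(cs[i])); print('z',round(float(np.median(P[k][:,2])),1),'rect c',np.round(r[0],1),'size',np.round(r[1],1),'ang',round(r[2],1))
    holes=[c for c,hh in zip(cs,h[0]) if hh[3]>=0 and cv2.contourArea(c)>40]
    for c in holes:
        e=cv2.minEnclosingCircle(W(c)); w=W(c); print(' hole',np.round(e[0],1),'r',round(e[1],1),'mean',np.round(w.mean(0),1))
    return r
if __name__=='__main__':
    a=sys.argv; face(a[1],*map(int,a[2:6]),float(a[6]),float(a[7]))
E
python3 meas.py w1 225 320 110 235 48 60;python3 meas.py w1 50 200 0 110 30 42
```

```text
z 53.1 rect c [448.2 -29. ] size [56.  91.1] ang 63.4
 hole [448.1 -28.7] r 15.5 mean [447.8 -28.6]
z 35.3 rect c [612.9  46.4] size [58.3 80.6] ang 62.0
 hole [617.8  43.7] r 15.3 mean [618.1  43.5]
```

```bash
sed -i 's/    im,d=ctrl.read_camera(n); m=ctrl.camera_model(n)/    m=ctrl.camera_model(n); im,d=ctrl.read_camera(n)/' h.py; python3 -c "
from h import *
print(np.abs(ctrl.sense()['qvel']).max())
snap('wrist','w2');print(ctrl.sense()['tool_pos'])"
python3 meas.py w2 225 320 110 235 48 60; python3 plan.py 446 -35 180 -116.7 1
```

```text
0.23602703083518786
[449.69203847 -20.00547525 199.53516711]
z 53.5 rect c [446.  -35.6] size [56.  90.9] ang 63.2
 hole [445.9 -35.2] r 15.5 mean [446.  -35.4]
t 1.92 pos [449.7 -20.  199.5] rot [-9.030e+01  1.000e-01 -1.175e+02] open 85.1 F [-0.2 -0.1  1. ]
total rotvec [ 0.3 -0.8 -0.1] shift in final axes mm [15.1 19.5  3.4] start axes [15.  19.5  3.8]
[ 0.3 -0.8 -0.1] [15.  19.5  3.8]
```

Emit:
arm_command(deltas="0.1 -0.4 0 0.008 0 0.002 0.085; 0.1 -0.2 0 0.005 0.01 0.001 0.085; 0.1 0 0 0.002 0.02 0 0.085; 0 0 0 0 0.025 0 0.085; 0 0 0 0 0.025 0 0.085; 0 0 0 0 0.02 0 0.085; 0 0 0 0 0.01 0 0.085; 0 0 0 0 0 0 0.085; 0 0 0 0 0 0 0.085; 0 0 0 0 0 0 0.085")

```text
time_s: 2.75
tool_pos: [443.2, -47.4, 87.1]
eef_rot: [-1.566, -0.002, -2.04]
ft_force: [0.2, -0.4, 0.7]
opening: 85.0
```

```bash
python3 plan.py 446 -35.4 14 -116.8 1
```

```text
t 2.75 pos [443.2 -47.4  87.1] rot [-8.980e+01 -1.000e-01 -1.169e+02] open 85.0 F [ 0.2 -0.4  0.7]
total rotvec [-0.2 -0.1  0.1] shift in final axes mm [-12.   73.1  -2.9] start axes [-12.1  73.1  -3.2]
[-0.2 -0.1  0.1] [-12.1  73.1  -3.2]
```

Emit:
arm_command(deltas="0 0 0 -0.005 0 -0.001 0.085; 0 0 0 -0.004 0 -0.001 0.085; 0 0 0 -0.002 0 -0.001 0.085; 0 0 0 0 0.004 0 0.085; 0 0 0 0 0.004 0 0.085; 0 0 0 0 0.004 0 0.085; 0 0 0 0 0.003 0 0.085; 0 0 0 0 0.002 0 0.085; 0 0 0 0 0 0 0.085; 0 0 0 0 0 0 0.085")

```text
time_s: 3.58
tool_pos: [447.7, -35.5, 71.4]
eef_rot: [-1.561, 0.001, -2.039]
ft_force: [-0.4, 1.4, 0.5]
opening: 85.0
```

```bash
python3 plan.py 446 -35.4 14 -116.8 1
```

```text
t 3.58 pos [447.7 -35.5  71.4] rot [-8.950e+01  1.000e-01 -1.168e+02] open 85.0 F [-0.4  1.4  0.5]
total rotvec [-0.5 -0.  -0.1] shift in final axes mm [ 0.7 57.4 -1.6] start axes [ 0.7 57.4 -2.1]
[-0.5 -0.  -0.1] [ 0.7 57.4 -2.1]
```

Emit:
arm_command(deltas="-0.2 0 0 0.0005 0.004 -0.001 0.085; -0.1 0 0 0 0.008 -0.0005 0.085; -0.1 0 0 0 0.009 0 0.085; 0 0 0 0 0.009 0 0.085; 0 0 0 0 0.009 0 0.085; 0 0 0 0 0.007 0 0.085; 0 0 0 0 0.005 0 0.085; 0 0 0 0 0.002 0 0.085; 0 0 0 0 0 0 0.085; 0 0 0 0 0 0 0.085")

```text
time_s: 4.42
tool_pos: [445.8, -35.7, 11.7]
eef_rot: [-1.571, 0.0, -2.04]
ft_force: [0.9, 1.4, -0.1]
opening: 85.2
```

```bash
python3 plan.py 446 -35.4 14 -116.8 1
```

```text
t 4.42 pos [445.8 -35.7  11.7] rot [ -90.     0.  -116.9] open 85.2 F [ 0.9  1.4 -0.1]
total rotvec [-0.  -0.1 -0. ] shift in final axes mm [-0.3 -2.3  0.1] start axes [-0.3 -2.3  0.1]
[-0.  -0.1 -0. ] [-0.3 -2.3  0.1]
```

Emit:
arm_command(deltas="0 0 0 0 0 0 0.06; 0 0 0 0 0 0 0.05; 0 0 0 0 0 0 0.04; 0 0 0 0 0 0 0.04; 0 0 0 0 0 0 0.04; 0 0 0 0 0 0 0.04; 0 0 0 0 0 0 0.04; 0 0 0 0 0 0 0.04; 0 0 0 0 0 0 0.04; 0 0 0 0 0 0 0.04")

```text
time_s: 5.25
tool_pos: [446.5, -35.6, 13.3]
eef_rot: [-1.568, 0.002, -2.04]
ft_force: [0.0, -0.5, -1.3]
opening: 55.2
```

```bash
python3 plan.py 446 -35.4 140 -116.8 1
```

```text
t 5.25 pos [446.5 -35.6  13.3] rot [-8.990e+01  1.000e-01 -1.169e+02] open 55.2 F [ 0.  -0.5 -1.3]
total rotvec [-0.1 -0.1 -0.1] shift in final axes mm [ 1.000e-01 -1.267e+02 -5.000e-01] start axes [-1.000e-01 -1.267e+02 -2.000e-01]
[-0.1 -0.1 -0.1] [-1.000e-01 -1.267e+02 -2.000e-01]
```

Gripped at 55 mm. Next I lift.

Emit:
arm_command(deltas="0 0 0 0 -0.005 0 0.04; 0 0 0 0 -0.01 0 0.04; 0 0 0 0 -0.015 0 0.04; 0 0 0 0 -0.015 0 0.04; 0 0 0 0 -0.015 0 0.04; 0 0 0 0 -0.015 0 0.04; 0 0 0 0 -0.01 0 0.04; 0 0 0 0 -0.005 0 0.04; 0 0 0 0 -0.002 0 0.04; 0 0 0 0 0 0 0.04")

```text
time_s: 6.08
tool_pos: [444.6, -35.7, 111.1]
eef_rot: [-1.571, 0.001, -2.04]
ft_force: [1.1, -0.2, -2.0]
opening: 55.3
```

```bash
python3 plan.py 530 -251 115 -102.1 20; python3 -c "
from h import *
snap('wrist','w3')"
```

```text
t 6.08 pos [444.6 -35.7 111.1] rot [ -90.     0.  -116.9] open 55.3 F [ 1.1 -0.2 -2. ]
total rotvec [ -0.  -14.8  -0. ] shift in final axes mm [192.6  -3.9 128.7] start axes [153.3  -4.  173.6]
[-0.  -0.7 -0. ] [ 7.7 -0.2  8.7]
[-0.  -0.7 -0. ] [ 7.8 -0.2  8.6]
[-0.  -0.7 -0. ] [ 7.9 -0.2  8.5]
[-0.  -0.7 -0. ] [ 8.  -0.2  8.4]
[-0.  -0.7 -0. ] [ 8.1 -0.2  8.3]
[-0.  -0.7 -0. ] [ 8.2 -0.2  8.2]
[-0.  -0.7 -0. ] [ 8.3 -0.2  8.1]
[-0.  -0.7 -0. ] [ 8.4 -0.2  8. ]
[-0.  -0.7 -0. ] [ 8.5 -0.2  7.8]
[-0.  -0.7 -0. ] [ 8.6 -0.2  7.7]
[-0.  -0.7 -0. ] [ 8.7 -0.2  7.6]
[-0.  -0.7 -0. ] [ 8.8 -0.2  7.5]
[-0.  -0.7 -0. ] [ 8.9 -0.2  7.4]
[-0.  -0.7 -0. ] [ 9.  -0.2  7.3]
[-0.  -0.7 -0. ] [ 9.1 -0.2  7.2]
[-0.  -0.7 -0. ] [ 9.2 -0.2  7. ]
[-0.  -0.7 -0. ] [ 9.3 -0.2  6.9]
[-0.  -0.7 -0. ] [ 9.4 -0.2  6.8]
[-0.  -0.7 -0. ] [ 9.5 -0.2  6.7]
[-0.  -0.7 -0. ] [ 9.5 -0.2  6.6]
```

View pics/w3.png

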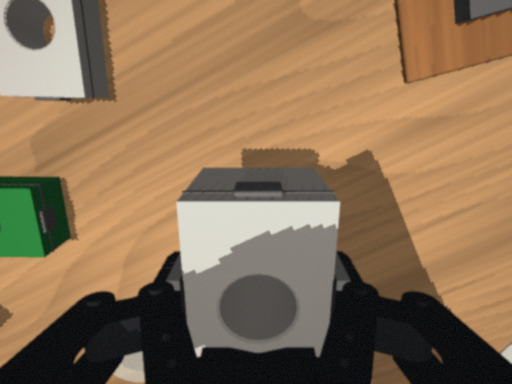

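The thick case is held level, with its bore at (258,307). I'll go to a spot behind the foot, so the foot stays in the wrist view.

```bash
python3 meas.py w3 170 345 190 350 140 160;  python3 plan.py 405 -224 115 -102.1 10
```

```text
z 152.0 rect c [456.4 -41.3] size [65.4 66.9] ang 63.2
 hole [449.1 -37.8] r 13.5 mean [448.1 -37.1]
t 6.13 pos [444.4 -35.7 110.8] rot [ -90.     0.  -116.9] open 55.6 F [-0.  -0.4 -1.8]
total rotvec [  0.  -14.8  -0. ] shift in final axes mm [192.4  -4.2   0.9] start axes [185.7  -4.3  50. ]
[ 0.  -1.5 -0. ] [18.6 -0.4  5. ]
[ 0.  -1.5 -0. ] [18.7 -0.4  4.5]
[ 0.  -1.5 -0. ] [18.8 -0.4  4. ]
[ 0.  -1.5 -0. ] [18.9 -0.4  3.6]
[ 0.  -1.5 -0. ] [19.  -0.4  3.1]
[ 0.  -1.5 -0. ] [19.1 -0.4  2.6]
[ 0.  -1.5 -0. ] [19.1 -0.4  2.1]
[ 0.  -1.5 -0. ] [19.2 -0.4  1.6]
[ 0.  -1.5 -0. ] [19.2 -0.4  1.1]
[ 0.  -1.5 -0. ] [19.2 -0.4  0.6]
```

Run:
```python
from h import *
im,d,m=load('w3')
p=np.array([444.5,-35.7]);y=np.radians(-116.9);X=np.array([np.cos(y),np.sin(y)]);Z=np.array([-np.sin(y),np.cos(y)])
for u,v in((258,201),(178,202),(339,201),(258,275),(258,340),(219,307),(298,307)):
    q=ray(u,v,151.7,m)[:2]-p; print(u,v,round(q@X,1),round(q@Z,1))
```

```text
258 201 -0.0 42.5
178 202 -27.5 42.1
339 201 27.8 42.5
258 275 0.0 13.5
258 340 0.0 -16.1
219 307 -15.0 -0.5
298 307 15.4 -0.5
```

Emit:
arm_command(deltas="0 -1.5 0 0.010 0 0.003 0.04; 0 -1.6 0 0.018 0 0.0045 0.04; 0 -1.6 0 0.0195 0 0.004 0.04; 0 -1.6 0 0.020 0 0.0035 0.04; 0 -1.6 0 0.021 0 0.003 0.04; 0 -1.6 0 0.021 0 0.0025 0.04; 0 -1.5 0 0.019 0 0.002 0.04; 0 -1 0 0.012 0 0.001 0.04; 0 -0.5 0 0.006 0 0.001 0.04; 0 0 0 0.002 0 0 0.04")

```text
time_s: 6.97
tool_pos: [410.5, -187.2, 103.3]
eef_rot: [-1.583, 0.002, -1.806]
ft_force: [0.1, 0.0, -2.0]
opening: 54.8
```

```bash
python3 plan.py 405 -224 115 -102.1 1; python3 -c "
from h import *
snap('wrist','w4')"
```

```text
t 6.97 pos [ 410.5 -187.2  103.3] rot [-9.070e+01  1.000e-01 -1.035e+02] open 54.8 F [ 0.1  0.  -2. ]
total rotvec [ 0.7 -1.4 -0.1] shift in final axes mm [ 37.2 -11.7   2.3] start axes [ 37.1 -11.8   3.1]
[ 0.7 -1.4 -0.1] [ 37.1 -11.8   3.1]
```

View pics/w4.png

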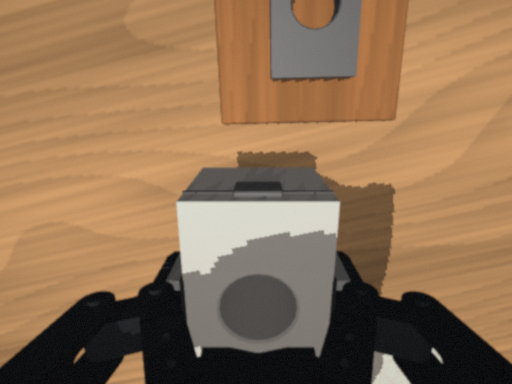

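```bash
python3 - <<'E'
from h import *
im,d,m=load('w4')
T=np.linalg.inv(m['world_to_cam']);print(T[:3,3])
c=[ray(u,v,25,m)[:2] for u,v in((272,78),(356,76))]
b=[ray(u,v,8,m)[:2] for u,v in((222,124),(396,120))]
for n,(l,r),o in(('block',c,44),('board',b,75)):
    e=r-l; L=np.linalg.norm(e); e/=L; nrm=np.array([-e[1],e[0]])
    print(n,L,'edge ang',np.degrees(np.arctan2(e[1],e[0])),'center',(l+r)/2+o*nrm)
g=cv2.cvtColor(im,cv2.COLOR_RGB2GRAY)
cv2.imwrite('pics/c4.png',cv2.resize(im[0:140,200:420],None,fx=3.5,fy=3.5,interpolation=cv2.INTER_CUBIC)[:,:,::-1])
E
python3 meas.py w4 265 365 0 80 18 32
```

```text
[ 487.03208203 -205.79030449  244.37826192]
block 55.23225799000701 edge ang -102.18720420254759 center [ 530.30310068 -252.71036282]
board 128.71726253411987 edge ang -102.16151531401665 center [ 530.73059356 -252.84681366]
z 24.3 rect c [ 509.4 -247.7] size [56.4 44.7] ang 77.2
```

View pics/c4.png

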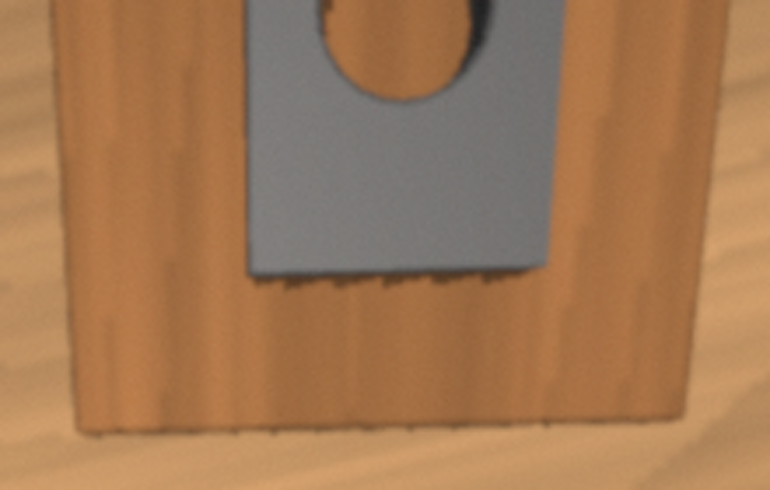

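```bash
python3 plan.py 531.6 -252.6 85 -102.1 1
```

```text
t 7.02 pos [ 410.4 -187.   103.2] rot [-9.070e+01  1.000e-01 -1.035e+02] open 55.4 F [-0.9 -0.8 -1.6]
total rotvec [ 0.7 -1.4 -0.1] shift in final axes mm [ 38.7  18.2 132.3] start axes [ 35.5  16.5 133.4]
[ 0.7 -1.4 -0.1] [ 35.5  16.5 133.4]
```

Emit:
arm_command(deltas="0.2 -0.4 0 0.002 0.001 0.006 0.04; 0.2 -0.4 0 0.004 0.002 0.012 0.04; 0.2 -0.4 0 0.005 0.002 0.017 0.04; 0.1 -0.2 0 0.005 0.003 0.019 0.04; 0 0 0 0.005 0.003 0.019 0.04; 0 0 0 0.005 0.003 0.018 0.04; 0 0 0 0.005 0.002 0.016 0.04; 0 0 0 0.003 0.001 0.010 0.04; 0 0 0 0.002 0 0.006 0.04; 0 0 0 0.001 0 0.003 0.04")

```text
time_s: 7.85
tool_pos: [540.6, -245.2, 81.7]
eef_rot: [-1.568, 0.005, -1.767]
ft_force: [-0.1, -0.1, -1.7]
opening: 55.2
```

```bash
python3 plan.py 531.6 -252.6 70 -102.1 1
```

```text
t 7.85 pos [ 540.6 -245.2   81.7] rot [ -89.9    0.3 -101.2] open 55.2 F [-0.1 -0.1 -1.7]
total rotvec [-0.1  0.9 -0.3] shift in final axes mm [ 9.1 11.7 -7.2] start axes [ 9.  11.6 -7.4]
[-0.1  0.9 -0.3] [ 9.  11.6 -7.4]
```

Emit:
arm_command(deltas="0 0.3 -0.1 0.003 0.002 -0.004 0.04; 0 0.3 -0.1 0.003 0.003 -0.003 0.04; 0 0.2 -0.1 0.002 0.003 -0.002 0.04; 0 0.1 0 0.001 0.002 -0.001 0.04; 0 0 0 0 0.001 0 0.04; 0 0 0 0 0 0 0.04; 0 0 0 0 0 0 0.04; 0 0 0 0 0 0 0.04; 0 0 0 0 0 0 0.04; 0 0 0 0 0 0 0.04")

```text
time_s: 8.68
tool_pos: [526.2, -250.8, 69.5]
eef_rot: [-1.57, 0.0, -1.782]
ft_force: [0.6, -0.6, -1.6]
opening: 55.3
```

```bash
python3 plan.py 531.6 -252.6 40 -102.1 1
```

```text
t 8.68 pos [ 526.2 -250.8   69.5] rot [ -90.     0.  -102.1] open 55.3 F [ 0.6 -0.6 -1.6]
total rotvec [-0. -0. -0.] shift in final axes mm [ 0.6 29.5  5.6] start axes [ 0.6 29.5  5.6]
[-0. -0. -0.] [ 0.6 29.5  5.6]
```

Emit:
arm_command(deltas="0 0 0 0.0002 0.001 0.002 0.04; 0 0 0 0.0002 0.003 0.002 0.04; 0 0 0 0.0001 0.004 0.001 0.04; 0 0 0 0 0.004 0.0005 0.04; 0 0 0 0 0.003 0 0.04; 0 0 0 0 0.002 0 0.04; 0 0 0 0 0.001 0 0.04; 0 0 0 0 0 0 0.04; 0 0 0 0 0 0 0.04; 0 0 0 0 0 0 0.04")

```text
time_s: 9.52
tool_pos: [532.3, -252.4, 49.0]
eef_rot: [-1.571, 0.001, -1.782]
ft_force: [-0.1, 0.7, -2.3]
opening: 55.2
```

```bash
python3 plan.py 531.6 -252.6 38.5 -102.1 1;python3 -c "
from h import *
snap('top','t1')
im,_,_=load('t1')
cv2.imwrite('pics/t1c.png',cv2.resize(im[150:270,310:420],None,fx=5,fy=5,interpolation=cv2.INTER_CUBIC)[:,:,::-1])"
```

```text
t 9.52 pos [ 532.3 -252.4   49. ] rot [ -90.     0.  -102.1] open 55.2 F [-0.1  0.7 -2.3]
total rotvec [-0.  0. -0.] shift in final axes mm [ 0.4 10.5 -0.6] start axes [ 0.4 10.5 -0.6]
[-0.  0. -0.] [ 0.4 10.5 -0.6]
```

View pics/t1c.png

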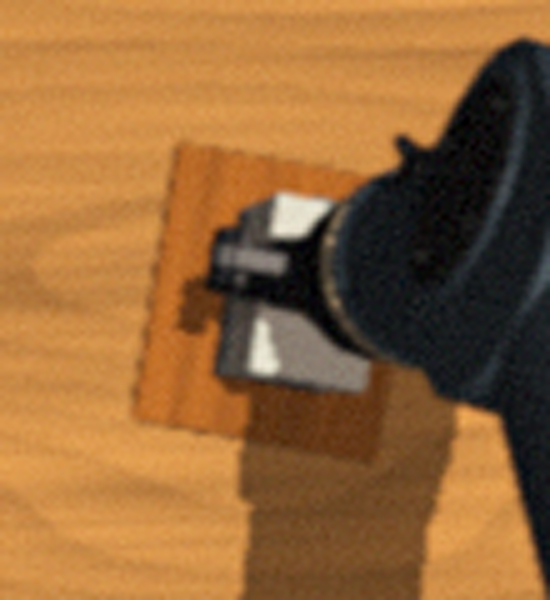

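The case sits over the block and looks aligned. Lowering it gently.

Emit:
arm_command(deltas="0 0 0 0.0002 0.001 -0.0003 0.04; 0 0 0 0.0001 0.002 -0.0002 0.04; 0 0 0 0 0.002 0 0.04; 0 0 0 0 0.0015 0 0.04; 0 0 0 0 0.001 0 0.04; 0 0 0 0 0.001 0 0.04; 0 0 0 0 0.001 0 0.04; 0 0 0 0 0 0 0.04; 0 0 0 0 0 0 0.04; 0 0 0 0 0 0 0.04")

```text
time_s: 10.4
tool_pos: [531.9, -252.7, 38.9]
eef_rot: [-1.57, 0.0, -1.782]
ft_force: [0.1, -0.4, -2.1]
opening: 55.7
```

```bash
python3 plan.py 531.6 -252.6 38.3 -102.1 1;python3 -c "
from h import *
snap('side','s1')
im,_,_=load('s1')
cv2.imwrite('pics/s1c.png',cv2.resize(im[110:210,230:380],None,fx=5,fy=5,interpolation=cv2.INTER_CUBIC)[:,:,::-1])"
```

```text
t 10.4 pos [ 531.9 -252.7   38.9] rot [ -89.9    0.  -102.1] open 55.7 F [ 0.1 -0.4 -2.1]
total rotvec [-0.1  0.  -0. ] shift in final axes mm [-0.1  0.6 -0.3] start axes [-0.1  0.6 -0.3]
[-0.1  0.  -0. ] [-0.1  0.6 -0.3]
```

View pics/s1c.png

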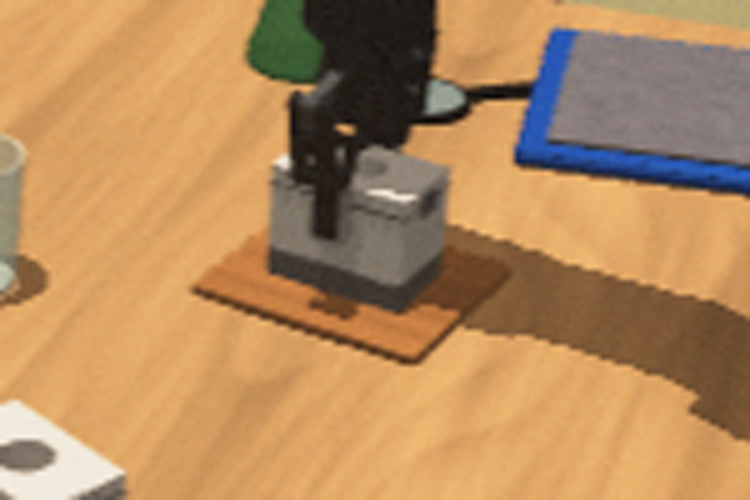

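The case stands flush on the block. I'll go down 0.8 mm more until it touches, then release.

Emit:
arm_command(deltas="0 0 0 0 0.0005 0 0.04; 0 0 0 0 0.0005 0 0.04; 0 0 0 0 0.0003 0 0.04; 0 0 0 0 0 0 0.04; 0 0 0 0 0 0 0.056; 0 0 0 0 0 0 0.058; 0 0 0 0 0 0 0.062; 0 0 0 0 0 0 0.07; 0 0 0 0 0 0 0.085; 0 0 0 0 0 0 0.085")

```text
time_s: 11.28
tool_pos: [532.8, -253.1, 38.4]
eef_rot: [-1.568, 0.0, -1.782]
ft_force: [-0.1, -0.5, 0.3]
opening: 85.0
```

```bash
python3 plan.py 531.6 -252.6 160 -102.1 1
```

```text
t 11.28 pos [ 532.8 -253.1   38.4] rot [ -89.8    0.  -102.1] open 85.0 F [-0.1 -0.5  0.3]
total rotvec [-0.2 -0.  -0. ] shift in final axes mm [  -0.2 -121.6   -1.3] start axes [  -0.3 -121.6   -0.9]
[-0.2 -0.  -0. ] [  -0.3 -121.6   -0.9]
```

Released. I'll rise straight up and look.

Emit:
arm_command(deltas="0 0 0 0 -0.006 0 0.085; 0 0 0 0 -0.012 0 0.085; 0 0 0 0 -0.018 0 0.085; 0 0 0 0 -0.02 0 0.085; 0 0 0 0 -0.02 0 0.085; 0 0 0 0 -0.02 0 0.085; 0 0 0 0 -0.016 0 0.085; 0 0 0 0 -0.01 -0.003 0.085; 0 0 0 0 -0.005 -0.003 0.085; 0 0 0 0 -0.002 -0.003 0.085")

```text
time_s: 12.12
tool_pos: [522.4, -250.6, 175.6]
eef_rot: [-1.569, 0.0, -1.782]
ft_force: [-0.4, -0.3, -0.9]
opening: 85.4
```

```bash
python3 plan.py 616.5 35.7 170 -118.1 20;python3 -c "
from h import *
snap('wrist','w5')"; python3 meas.py w5 150 400 0 384 72 86
```

```text
t 12.12 pos [ 522.4 -250.6  175.6] rot [ -89.9    0.  -102.1] open 85.4 F [-0.4 -0.3 -0.9]
total rotvec [-0.1 16.  -0. ] shift in final axes mm [-296.9    5.6  -51.8] start axes [-299.7    5.8   32.1]
[-0.   0.8 -0. ] [-15.    0.3   1.6]
[-0.   0.8 -0. ] [-15.    0.3   1.4]
[-0.   0.8 -0. ] [-15.    0.3   1.2]
[-0.   0.8 -0. ] [-15.    0.3   1. ]
[-0.   0.8 -0. ] [-15.    0.3   0.8]
[-0.   0.8 -0. ] [-15.1   0.3   0.6]
[-0.   0.8 -0. ] [-15.1   0.3   0.3]
[-0.   0.8 -0. ] [-15.1   0.3   0.1]
[-0.   0.8 -0. ] [-15.1   0.3  -0.1]
[-0.   0.8 -0. ] [-15.1   0.3  -0.3]
[-0.   0.8 -0. ] [-15.1   0.3  -0.5]
[-0.   0.8 -0. ] [-15.1   0.3  -0.7]
[-0.   0.8 -0. ] [-15.    0.3  -0.9]
[-0.   0.8 -0. ] [-15.    0.3  -1.1]
[-0.   0.8 -0. ] [-15.    0.3  -1.3]
[-0.   0.8 -0. ] [-15.    0.3  -1.5]
[-0.   0.8 -0. ] [-15.    0.3  -1.8]
[-0.   0.8 -0. ] [-14.9   0.3  -2. ]
[-0.   0.8 -0. ] [-14.9   0.3  -2.2]
[-0.   0.8 -0. ] [-14.9   0.3  -2.4]
z 78.5 rect c [ 532.3 -252.6] size [56.  90.5] ang 77.9
 hole [ 531.9 -252.5] r 15.2 mean [ 531.9 -252.4]
```

View pics/w5.png

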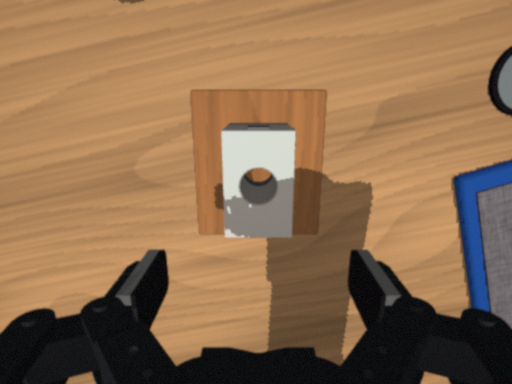

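The thick case sits square on the block. I'll check the foot's centre in this same view.

Run:
```python
from h import *
im,d,m=load('w5'); P=pts(d,m); hsv=cv2.cvtColor(im,cv2.COLOR_RGB2HSV)
k=np.zeros(d.shape,np.uint8); k[75:250,180:340]=1
k&=((P[...,2]>4.5)&(P[...,2]<100)).astype(np.uint8)
k=cv2.morphologyEx(k,cv2.MORPH_OPEN,np.ones((5,5)))
c=max(cv2.findContours(k,0,1)[0],key=cv2.contourArea)
r=cv2.minAreaRect(np.array([ray(u,v,8,m)[:2] for u,v in c[:,0]],np.float32)); print(r)
q=[ray(u,v,8,m)[:2] for u,v in((191.5,90),(326.5,90),(319,235),(200,235))]; print(np.mean(q,0),[np.linalg.norm(q[i]-q[i-1]) for i in range(4)])
```

```text
((529.8787231445312, -252.028076171875), (128.98895263671875, 151.3507843017578), 77.9203109741211)
[ 529.70032171 -253.57310392] [np.float64(149.23923717961426), np.float64(127.14906019484322), np.float64(149.19651445685435), np.float64(129.03635433190232)]
```

Emit:
arm_command(deltas="0 1 0 -0.010 0 0.001 0.085; 0 1.6 0 -0.018 0 0.002 0.085; 0 1.6 0 -0.02 0 0.001 0.085; 0 1.6 0 -0.02 0 0.001 0.085; 0 1.6 0 -0.02 0 0 0.085; 0 1.6 0 -0.02 0 0 0.085; 0 1.6 0 -0.02 0 -0.001 0.085; 0 1.6 0 -0.02 0 -0.001 0.085; 0 1.6 0 -0.02 0 -0.002 0.085; 0 1.6 0 -0.02 0 -0.002 0.085")

```text
time_s: 13.0
tool_pos: [576.7, -71.3, 165.2]
eef_rot: [-1.585, -0.008, -2.074]
ft_force: [0.1, 0.9, 0.1]
opening: 84.9
```

```bash
python3 plan.py 616.5 35.7 170 -118.1 6
```

```text
t 13.0 pos [576.7 -71.3 165.2] rot [ -90.8   -0.5 -118.9] open 84.9 F [0.1 0.9 0.1]
total rotvec [ 0.8 -0.8  0.5] shift in final axes mm [-113.1   -4.8  -15.3] start axes [-112.9   -5.6  -16.9]
[ 0.1 -0.1  0.1] [-18.8  -0.9  -2.8]
[ 0.1 -0.1  0.1] [-18.8  -0.9  -2.8]
[ 0.1 -0.1  0.1] [-18.8  -0.9  -2.7]
[ 0.1 -0.1  0.1] [-18.8  -0.9  -2.7]
[ 0.1 -0.1  0.1] [-18.8  -0.8  -2.6]
[ 0.1 -0.1  0.1] [-18.8  -0.8  -2.6]
```

Emit:
arm_command(deltas="0.2 -0.8 0.1 -0.02 -0.001 -0.003 0.085; 0.2 -0.4 0.1 -0.02 -0.001 -0.003 0.085; 0.1 0 0.1 -0.018 -0.001 -0.003 0.085; 0.1 0 0.1 -0.014 -0.001 -0.002 0.085; 0.1 0 0 -0.009 -0.001 -0.001 0.085; 0 0 0 -0.005 0 -0.001 0.085; 0 0 0 -0.003 0 0 0.085; 0 0 0 -0.001 0 0 0.085; 0 0 0 0 0 0 0.085; 0 0 0 0 0 0 0.085")

```text
time_s: 13.83
tool_pos: [605.0, 21.6, 162.1]
eef_rot: [-1.583, -0.007, -2.051]
ft_force: [0.2, -0.3, 0.1]
opening: 85.0
```

```bash
python3 plan.py 616.5 35.7 170 -118.1 1;python3 -c "
from h import *
snap('wrist','w6')"
```

```text
t 13.83 pos [605.   21.6 162.1] rot [ -90.7   -0.4 -117.5] open 85.0 F [ 0.2 -0.3  0.1]
total rotvec [0.7 0.6 0.4] shift in final axes mm [-17.9  -7.9   3.5] start axes [-17.8  -8.1   3.5]
[0.7 0.6 0.4] [-17.8  -8.1   3.5]
```

View pics/w6.png

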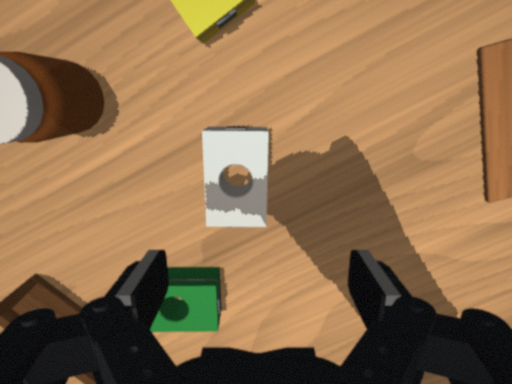

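```bash
python3 meas.py w6 190 285 110 240 30 42; python3 plan.py 616.5 35.7 90 -118.1 1
```

```text
z 35.5 rect c [618.2  36.5] size [56. 91.] ang 61.9
 hole [618.   36.4] r 15.4 mean [617.9  36.5]
t 13.88 pos [605.   21.3 162.1] rot [ -90.7   -0.4 -117.5] open 85.1 F [-0.   0.6  0.4]
total rotvec [0.7 0.6 0.4] shift in final axes mm [-18.1  72.1   3.4] start axes [-18.6  71.9   4.4]
[0.7 0.6 0.4] [-18.6  71.9   4.4]
```

Emit:
arm_command(deltas="0.2 0.2 0.1 -0.005 0.002 0.001 0.085; 0.2 0.1 0.1 -0.005 0.006 0.001 0.085; 0.2 0.1 0.1 -0.004 0.010 0.001 0.085; 0 0 0 -0.002 0.012 0.0005 0.085; 0 0 0 -0.001 0.012 0 0.085; 0 0 0 0 0.010 0 0.085; 0 0 0 0 0.006 0 0.085; 0 0 0 0 0.003 0 0.085; 0 0 0 0 0.001 0 0.085; 0 0 0 0 0 0 0.085")

```text
time_s: 14.72
tool_pos: [617.0, 34.5, 93.0]
eef_rot: [-1.571, -0.002, -2.063]
ft_force: [-0.0, -0.0, 0.4]
opening: 85.0
```

```bash
python3 plan.py 617.5 36.3 6 -118.1 1
```

```text
t 14.72 pos [617.   34.5  93. ] rot [-9.000e+01 -1.000e-01 -1.182e+02] open 85.0 F [-0.  -0.   0.4]
total rotvec [ 0.  -0.1  0.1] shift in final axes mm [-1.8 87.  -0.4] start axes [-2.  87.  -0.3]
[ 0.  -0.1  0.1] [-2.  87.  -0.3]
```

Emit:
arm_command(deltas="0 0 0 -0.001 0.005 0 0.085; 0 0 0 -0.0005 0.010 0 0.085; 0 0 0 0 0.013 0 0.085; 0 0 0 0 0.014 0 0.085; 0 0 0 0 0.013 0 0.085; 0 0 0 0 0.010 0 0.085; 0 0 0 0 0.006 0 0.085; 0 0 0 0 0.003 0 0.085; 0 0 0 0 0.001 0 0.085; 0 0 0 0 0 0 0.085")

```text
time_s: 15.55
tool_pos: [620.2, 36.0, 14.3]
eef_rot: [-1.566, 0.002, -2.063]
ft_force: [-0.1, 0.0, 0.2]
opening: 84.9
```

```bash
python3 plan.py 617.5 36.3 6 -118.1 1
```

```text
t 15.55 pos [620.2  36.   14.3] rot [-8.970e+01  1.000e-01 -1.182e+02] open 84.9 F [-0.1  0.   0.2]
total rotvec [-0.3 -0.1 -0.1] shift in final axes mm [ 1.   8.3 -2.6] start axes [ 1.   8.3 -2.6]
[-0.3 -0.1 -0.1] [ 1.   8.3 -2.6]
```

Emit:
arm_command(deltas="-0.2 0 0 0.0005 0.002 -0.001 0.085; -0.1 0 0 0.0003 0.003 -0.001 0.085; 0 0 0 0 0.002 -0.0003 0.085; 0 0 0 0 0.001 0 0.085; 0 0 0 0 0 0 0.085; 0 0 0 0 0 0 0.06; 0 0 0 0 0 0 0.04; 0 0 0 0 0 0 0.04; 0 0 0 0 0 0 0.04; 0 0 0 0 0 0 0.04")

```text
time_s: 16.38
tool_pos: [619.3, 36.5, 8.3]
eef_rot: [-1.568, 0.004, -2.063]
ft_force: [0.2, -0.2, -2.4]
opening: 54.9
```

Emit:
arm_command(deltas="0 0 0 0 0 0 0.04; 0 0 0 0 0 0 0.04; 0 0 0 0 0 0 0.04; 0 0 0 0 -0.0002 0 0.04; 0 0 0 0 -0.005 0 0.04; 0 0 0 0 -0.01 0 0.04; 0 0 0 0 -0.01 0 0.04; 0 0 0 0 -0.01 0 0.04; 0 0 0 0 -0.012 0 0.04; 0 0 0 0 -0.012 0 0.04")

```text
time_s: 17.22
tool_pos: [617.2, 36.2, 70.6]
eef_rot: [-1.572, 0.001, -2.063]
ft_force: [0.4, -0.3, -2.7]
opening: 55.2
```

```bash
python3 plan.py 617.5 36.3 160 -118.1 1;python3 -c "
from h import *
snap('wrist','w7')"
```

```text
t 17.22 pos [617.2  36.2  70.6] rot [-9.010e+01  1.000e-01 -1.182e+02] open 55.2 F [ 0.4 -0.3 -2.7]
total rotvec [ 0.1 -0.1 -0.1] shift in final axes mm [ -0.2 -89.4   0.3] start axes [ -0.3 -89.4   0.1]
[ 0.1 -0.1 -0.1] [ -0.3 -89.4   0.1]
```

View pics/w7.png

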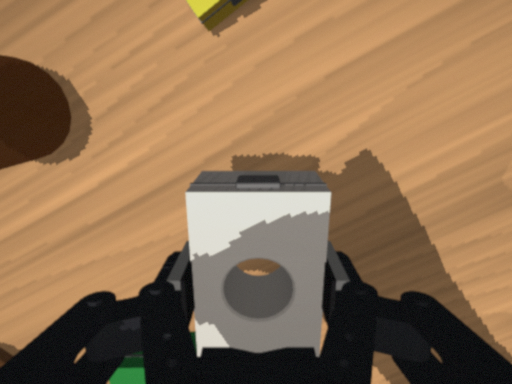

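```bash
python3 - <<'E'
from h import *
im,d,m=load('w7')
p=np.array([617.2,36.2]);y=np.radians(-118.2);X=np.array([np.cos(y),np.sin(y)]);Z=np.array([-np.sin(y),np.cos(y)])
for u,v in((258,191),(187,192),(330,191),(258,259),(258,319),(224,289),(294,289)):
    q=ray(u,v,98.3,m)[:2]-p; print(u,v,round(q@X,1),round(q@Z,1))
P=pts(d,m); print(np.median(P[200:220,200:320,2]))
E
python3 plan.py 410 -226 150 -102.1 20
```

```text
258 191 0.0 42.1
187 192 -27.2 41.7
330 191 27.6 42.1
258 259 0.0 12.9
258 319 0.0 -16.7
224 289 -14.4 -1.4
294 289 15.3 -1.4
97.84438868570271
t 17.27 pos [618.6  36.2  73.2] rot [ -89.9    0.2 -118.2] open 54.4 F [ 0.9 -0.3 -1.1]
total rotvec [ -0.1 -16.1  -0.2] shift in final axes mm [ 300.1  -76.8 -149. ] start axes [329.5 -78.  -59.6]
[-0.  -0.8 -0. ] [16.5 -3.9 -3. ]
[-0.  -0.8 -0. ] [16.4 -3.9 -3.2]
[-0.  -0.8 -0. ] [16.4 -3.9 -3.4]
[-0.  -0.8 -0. ] [16.3 -3.9 -3.7]
[-0.  -0.8 -0. ] [16.3 -3.9 -3.9]
[-0.  -0.8 -0. ] [16.2 -3.9 -4.1]
[-0.  -0.8 -0. ] [16.2 -3.9 -4.4]
[-0.  -0.8 -0. ] [16.1 -3.9 -4.6]
[-0.  -0.8 -0. ] [16.  -3.9 -4.8]
[-0.  -0.8 -0. ] [16.  -3.9 -5. ]
[-0.  -0.8 -0. ] [15.9 -3.9 -5.3]
[-0.  -0.8 -0. ] [15.8 -3.9 -5.5]
[-0.  -0.8 -0. ] [15.7 -3.9 -5.7]
[-0.  -0.8 -0. ] [15.7 -3.9 -5.9]
[-0.  -0.8 -0. ] [15.6 -3.9 -6.2]
[-0.  -0.8 -0. ] [15.5 -3.9 -6.4]
[-0.  -0.8 -0. ] [15.4 -3.9 -6.6]
[-0.  -0.8 -0. ] [15.3 -3.8 -6.8]
[-0.  -0.8 -0. ] [15.2 -3.8 -7. ]
[-0.  -0.8 -0. ] [15.1 -3.8 -7.2]
```

Emit:
arm_command(deltas="0 -0.4 0 0.008 -0.008 -0.001 0.04; 0 -0.8 0 0.015 -0.010 -0.002 0.04; 0 -0.8 0 0.017 -0.010 -0.003 0.04; 0 -0.8 0 0.017 -0.008 -0.004 0.04; 0 -0.8 0 0.017 -0.006 -0.004 0.04; 0 -0.8 0 0.017 -0.005 -0.004 0.04; 0 -0.8 0 0.017 -0.003 -0.005 0.04; 0 -0.8 0 0.017 -0.002 -0.005 0.04; 0 -0.8 0 0.017 0 -0.005 0.04; 0 -0.8 0 0.017 0 -0.005 0.04")

```text
time_s: 18.1
tool_pos: [512.7, -98.5, 133.8]
eef_rot: [-1.561, 0.006, -1.917]
ft_force: [-0.0, -0.6, -2.2]
opening: 54.9
```

```bash
python3 plan.py 410 -226 150 -102.1 1
```

```text
t 18.1 pos [512.7 -98.5 133.8] rot [ -89.4    0.3 -109.8] open 54.9 F [-0.  -0.6 -2.2]
total rotvec [-0.6 -7.7 -0.3] shift in final axes mm [146.2 -16.2 -73.7] start axes [154.7 -17.5 -53.3]
[-0.6 -7.7 -0.3] [154.7 -17.5 -53.3]
```

Emit:
arm_command(deltas="-0.1 -0.8 0 0.017 -0.002 -0.006 0.04; -0.1 -0.8 0 0.018 -0.002 -0.007 0.04; -0.1 -0.8 0 0.018 -0.002 -0.008 0.04; -0.1 -0.8 0 0.018 -0.002 -0.008 0.04; -0.1 -0.8 0 0.018 -0.002 -0.008 0.04; 0 -0.8 0 0.017 -0.002 -0.008 0.04; 0 -0.8 0 0.013 -0.002 -0.007 0.04; 0 -0.5 0 0.009 -0.001 -0.005 0.04; 0 -0.2 0 0.005 0 -0.003 0.04; 0 0 0 0.002 0 -0.001 0.04")

```text
time_s: 18.93
tool_pos: [400.2, -222.6, 153.8]
eef_rot: [-1.568, 0.0, -1.806]
ft_force: [0.5, 0.2, -2.3]
opening: 54.9
```

```bash
python3 plan.py 410 -226 150 -102.1 1;python3 -c "
from h import *
snap('wrist','w8')"
```

```text
t 18.93 pos [ 400.2 -222.6  153.8] rot [ -89.8    0.  -103.5] open 54.9 F [ 0.5  0.2 -2.3]
total rotvec [-0.2 -1.4 -0. ] shift in final axes mm [ 1.3  3.8 10.3] start axes [ 1.1  3.9 10.3]
[-0.2 -1.4 -0. ] [ 1.1  3.9 10.3]
```

View pics/w8.png

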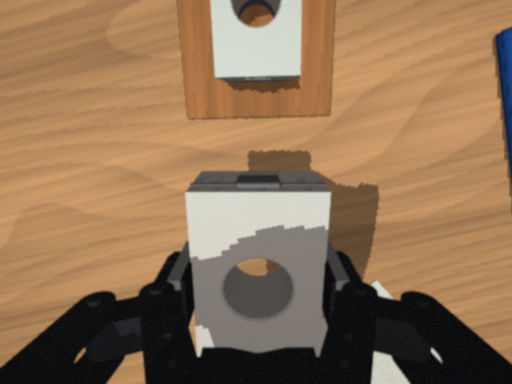

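```bash
python3 - <<'E'
from h import *
im,d,m=load('w8')
cv2.imwrite('pics/c8.png',cv2.resize(im[0:130,170:350],None,fx=4,fy=4,interpolation=cv2.INTER_CUBIC)[:,:,::-1])
l,r=[ray(u,v,79,m)[:2] for u,v in((215,78),(301,75.5))]
e=r-l; L=np.linalg.norm(e); e/=L; nrm=np.array([-e[1],e[0]])
print(L,np.degrees(np.arctan2(e[1],e[0])),(l+r)/2+44*nrm)
for uv in((232,8),(280,8),(257,27)): print(ray(*uv,79,m))
E
python3 plan.py 534 -253 155 -102.1 1
```

```text
56.11391244518313 -101.90382508173143 [ 529.77207345 -252.43968073]
[ 528.96918883 -237.07398166   79.        ]
[ 522.09781502 -265.76084995   79.        ]
[ 515.19541983 -249.5668228    79.        ]
t 18.98 pos [ 400.2 -222.7  153.8] rot [ -89.8   -0.  -103.5] open 54.9 F [-1.3 -0.3 -2. ]
total rotvec [-0.2 -1.4  0. ] shift in final axes mm [  1.6  -1.2 137.2] start axes [ -1.8  -0.8 137.2]
[-0.2 -1.4  0. ] [ -1.8  -0.8 137.2]
```

View pics/c8.png

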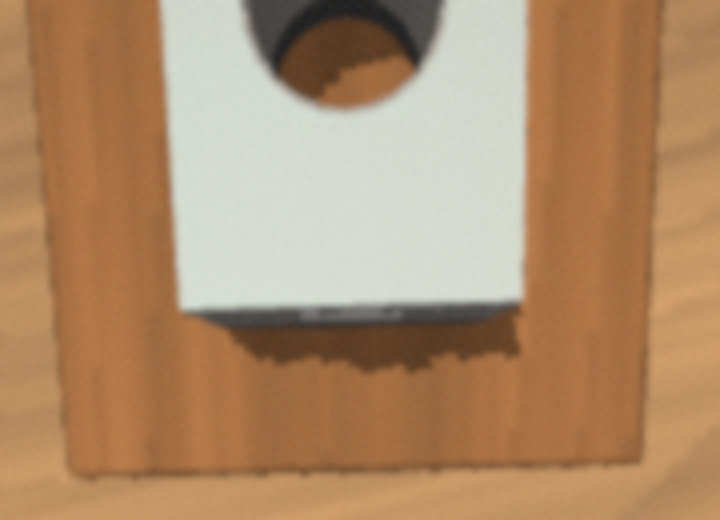

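Emit:
arm_command(deltas="0 -0.3 0 0 0.001 0.006 0.04; 0 -0.5 0 0 0.002 0.012 0.04; 0 -0.4 0 0 0.003 0.017 0.04; 0 -0.2 0 0 0.003 0.019 0.04; 0 0 0 0 0.004 0.019 0.04; 0 0 0 0 0.004 0.016 0.04; 0 0 0 0 0.004 0.012 0.04; 0 0 0 0 0.003 0.008 0.04; 0 0 0 0 0.002 0.005 0.04; 0 0 0 0 0.001 0.002 0.04")

```text
time_s: 19.82
tool_pos: [531.4, -241.9, 123.3]
eef_rot: [-1.564, 0.003, -1.767]
ft_force: [0.2, 0.2, -2.3]
opening: 54.8
```

```bash
python3 plan.py 532.7 -252.9 110 -102 1
```

```text
t 19.82 pos [ 531.4 -241.9  123.3] rot [ -89.6    0.2 -101.2] open 54.8 F [ 0.2  0.2 -2.3]
total rotvec [-0.4  0.8 -0.2] shift in final axes mm [10.5 13.3  3.6] start axes [10.6 13.3  3.4]
[-0.4  0.8 -0.2] [10.6 13.3  3.4]
```

Emit:
arm_command(deltas="-0.1 0.3 -0.1 0.003 0.002 0 0.04; -0.1 0.3 -0.1 0.003 0.003 0.001 0.04; -0.1 0.1 0 0.002 0.003 0.001 0.04; 0 0 0 0.001 0.002 0.0005 0.04; 0 0 0 0.0005 0.001 0 0.04; 0 0 0 0 0 0 0.04; 0 0 0 0 0 0 0.04; 0 0 0 0 0 0 0.04; 0 0 0 0 0 0 0.04; 0 0 0 0 0 0 0.04")

```text
time_s: 20.65
tool_pos: [529.9, -252.7, 111.5]
eef_rot: [-1.572, -0.001, -1.781]
ft_force: [-0.1, -0.7, -2.1]
opening: 54.8
```

```bash
python3 plan.py 532.7 -252.9 90 -102 1
```

```text
t 20.65 pos [ 529.9 -252.7  111.5] rot [-9.010e+01 -1.000e-01 -1.021e+02] open 54.8 F [-0.1 -0.7 -2.1]
total rotvec [ 0.1 -0.1  0.1] shift in final axes mm [-0.4 21.5  2.8] start axes [-0.4 21.5  2.8]
[ 0.1 -0.1  0.1] [-0.4 21.5  2.8]
```

Emit:
arm_command(deltas="0 0 0 0 0.001 0.001 0.04; 0 0 0 -0.0002 0.003 0.001 0.04; 0 0 0 0 0.003 0.0005 0.04; 0 0 0 0 0.003 0 0.04; 0 0 0 0 0.003 0 0.04; 0 0 0 0 0.002 0 0.04; 0 0 0 0 0.001 0 0.04; 0 0 0 0 0 0 0.04; 0 0 0 0 0 0 0.04; 0 0 0 0 0 0 0.04")

```text
time_s: 21.48
tool_pos: [532.6, -252.6, 93.4]
eef_rot: [-1.572, -0.001, -1.781]
ft_force: [-0.4, 0.2, -2.0]
opening: 54.7
```

```bash
python3 plan.py 532.7 -252.9 87.3 -102 1;python3 -c "
from h import *
im,_,_=snap('side','s2')
cv2.imwrite('pics/s2c.png',cv2.resize(im[90:210,230:380],None,fx=5,fy=5,interpolation=cv2.INTER_CUBIC)[:,:,::-1])"
```

```text
t 21.48 pos [ 532.6 -252.6   93.4] rot [ -90.1   -0.  -102. ] open 54.7 F [-0.4  0.2 -2. ]
total rotvec [ 0.1 -0.   0. ] shift in final axes mm [0.3 6.1 0.1] start axes [0.3 6.1 0.1]
[ 0.1 -0.   0. ] [0.3 6.1 0.1]
```

View pics/s2c.png

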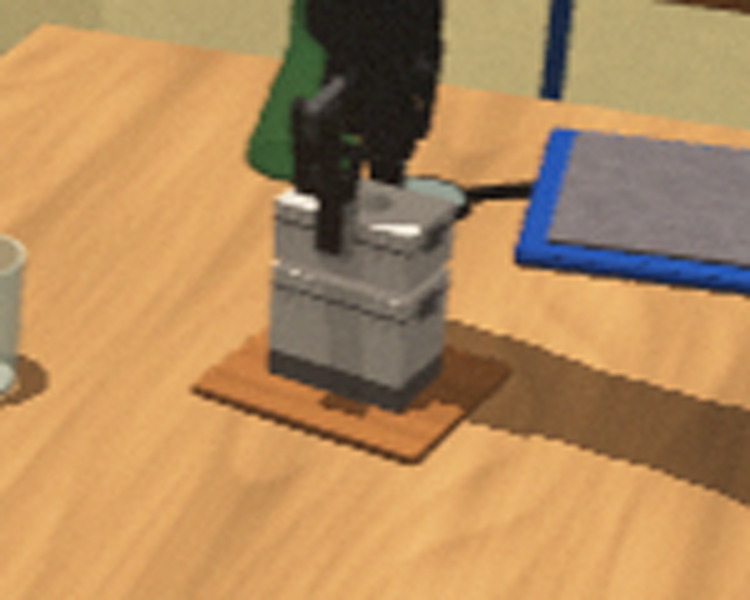

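Well aligned, hovering about 6 mm above. Lowering.

Emit:
arm_command(deltas="0 0 0 0.0001 0.001 0 0.04; 0 0 0 0 0.0012 0 0.04; 0 0 0 0 0.0012 0 0.04; 0 0 0 0 0.001 0 0.04; 0 0 0 0 0.0007 0 0.04; 0 0 0 0 0.0005 0 0.04; 0 0 0 0 0 0 0.04; 0 0 0 0 0 0 0.04; 0 0 0 0 0 0 0.04; 0 0 0 0 0 0 0.04")

```text
time_s: 22.37
tool_pos: [532.9, -252.9, 87.7]
eef_rot: [-1.571, -0.001, -1.781]
ft_force: [-0.3, -0.9, -2.7]
opening: 55.2
```

```bash
python3 plan.py 532.7 -252.9 87.3 -102 1
```

```text
t 22.37 pos [ 532.9 -252.9   87.7] rot [-9.00e+01 -1.00e-01 -1.02e+02] open 55.2 F [-0.3 -0.9 -2.7]
total rotvec [ 0.  -0.   0.1] shift in final axes mm [ 0.   0.4 -0.2] start axes [ 0.   0.4 -0.2]
[ 0.  -0.   0.1] [ 0.   0.4 -0.2]
```

Emit:
arm_command(deltas="0 0 0 0 0.0005 0 0.04; 0 0 0 0 0.0005 0 0.04; 0 0 0 0 0.0005 0 0.04; 0 0 0 0 0 0 0.04; 0 0 0 0 0 0 0.056; 0 0 0 0 0 0 0.058; 0 0 0 0 0 0 0.062; 0 0 0 0 0 0 0.07; 0 0 0 0 0 0 0.085; 0 0 0 0 0 0 0.085")

```text
time_s: 23.2
tool_pos: [533.7, -253.3, 87.7]
eef_rot: [-1.569, -0.001, -1.781]
ft_force: [-0.5, 0.4, 0.4]
opening: 84.8
```

Emit:
arm_command(deltas="0 0 0 0 -0.006 0 0.085; 0 0 0 0 -0.012 0 0.085; 0 0 0 0 -0.018 0 0.085; 0 0 0 0 -0.02 0 0.085; 0 0 0 0 -0.02 0 0.085; 0 0 0 0 -0.02 0 0.085; 0 0 0 0 -0.016 -0.002 0.085; 0 0 0 0 -0.01 -0.003 0.085; 0 0 0 0 -0.005 -0.003 0.085; 0 0 0 0 -0.002 -0.002 0.085")

```text
time_s: 24.03
tool_pos: [522.5, -250.4, 224.7]
eef_rot: [-1.57, -0.001, -1.781]
ft_force: [-0.3, 0.3, -1.0]
opening: 85.0
```

```bash
python3 plan.py 479 281 230 -74.6 1;python3 -c "
from h import *
snap('wrist','w9')"; python3 meas.py w9 150 400 0 384 108 122
```

```text
t 24.03 pos [ 522.5 -250.4  224.7] rot [ -90.   -0. -102.] open 85.0 F [-0.3  0.3 -1. ]
total rotvec [ -0.  -27.4   0. ] shift in final axes mm [-523.9   -5.3   99.2] start axes [-510.7   -5.8 -153.2]
[ -0.  -27.4   0. ] [-510.7   -5.8 -153.2]
z 114.5 rect c [ 532.8 -252.6] size [56.  90.3] ang 78.0
 hole [ 531.5 -252.3] r 15.5 mean [ 532.1 -252.5]
```

View pics/w9.png

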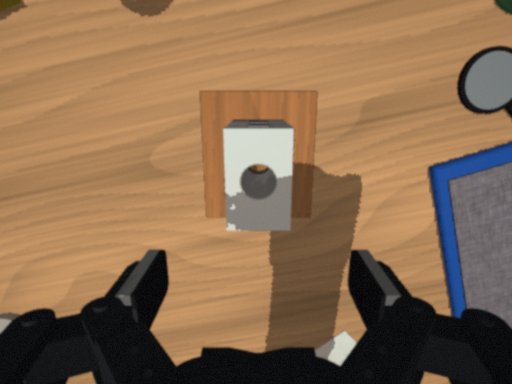

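The thin case measures (531.8,-252.4) and the thick one measured (531.9,-252.5) from the same pose, so the stack is aligned. Next I go to the rack.

```bash
python3 plan.py 465 277 235 -74.6 20
```

```text
t 24.08 pos [ 522.2 -250.4  224.7] rot [ -90.   -0. -102.] open 84.7 F [-0.5 -0.9  0.2]
total rotvec [  0.  -27.4   0. ] shift in final axes mm [-523.7  -10.3   84.9] start axes [-503.9  -10.7 -165.8]
[ 0.  -1.4  0. ] [-25.2  -0.5  -8.3]
[ 0.  -1.4  0. ] [-25.4  -0.5  -7.7]
[ 0.  -1.4  0. ] [-25.6  -0.5  -7.1]
[ 0.  -1.4  0. ] [-25.7  -0.5  -6.5]
[ 0.  -1.4  0. ] [-25.9  -0.5  -5.8]
[ 0.  -1.4  0. ] [-26.   -0.5  -5.2]
[ 0.  -1.4  0. ] [-26.1  -0.5  -4.6]
[ 0.  -1.4  0. ] [-26.2  -0.5  -4. ]
[ 0.  -1.4  0. ] [-26.3  -0.5  -3.3]
[ 0.  -1.4  0. ] [-26.4  -0.5  -2.7]
[ 0.  -1.4  0. ] [-26.4  -0.5  -2.1]
[ 0.  -1.4  0. ] [-26.5  -0.5  -1.4]
[ 0.  -1.4  0. ] [-26.5  -0.5  -0.8]
[ 0.  -1.4  0. ] [-26.5  -0.5  -0.2]
[ 0.  -1.4  0. ] [-26.5  -0.5   0.5]
[ 0.  -1.4  0. ] [-26.5  -0.5   1.1]
[ 0.  -1.4  0. ] [-26.5  -0.5   1.7]
[ 0.  -1.4  0. ] [-26.4  -0.5   2.4]
[ 0.  -1.4  0. ] [-26.4  -0.5   3. ]
[ 0.  -1.4  0. ] [-26.3  -0.5   3.6]
```

Emit:
arm_command(deltas="0 -0.7 0 -0.012 -0.001 -0.004 0.085; 0 -1.4 0 -0.022 -0.001 -0.006 0.085; 0 -1.4 0 -0.026 -0.001 -0.007 0.085; 0 -1.4 0 -0.026 -0.001 -0.006 0.085; 0 -1.4 0 -0.026 -0.001 -0.006 0.085; 0 -1.4 0 -0.026 -0.001 -0.005 0.085; 0 -1.4 0 -0.026 -0.001 -0.005 0.085; 0 -1.4 0 -0.026 -0.001 -0.004 0.085; 0 -1.4 0 -0.026 -0.001 -0.003 0.085; 0 -1.4 0 -0.026 -0.001 -0.003 0.085")

```text
time_s: 24.92
tool_pos: [488.5, 7.9, 225.5]
eef_rot: [-1.587, 0.001, -1.539]
ft_force: [0.9, 0.5, -0.5]
opening: 85.0
```

```bash
python3 plan.py 465 277 235 -74.6 10
```

```text
t 24.92 pos [488.5   7.9 225.5] rot [-90.9   0.  -88.2] open 85.0 F [ 0.9  0.5 -0.5]
total rotvec [  0.9 -13.6  -0.2] shift in final axes mm [-265.7   -9.5   48.8] start axes [-269.7   -9.1  -15.2]
[ 0.1 -1.4 -0. ] [-27.   -0.9  -1.5]
[ 0.1 -1.4 -0. ] [-27.   -0.9  -0.9]
[ 0.1 -1.4 -0. ] [-27.   -0.9  -0.2]
[ 0.1 -1.4 -0. ] [-27.   -0.9   0.4]
[ 0.1 -1.4 -0. ] [-27.   -0.9   1.1]
[ 0.1 -1.4 -0. ] [-27.   -0.9   1.7]
[ 0.1 -1.4 -0. ] [-26.9  -0.9   2.3]
[ 0.1 -1.4 -0. ] [-26.9  -1.    3. ]
[ 0.1 -1.4 -0. ] [-26.8  -1.    3.6]
[ 0.1 -1.4 -0. ] [-26.7  -1.    4.2]
```

Emit:
arm_command(deltas="0.1 -1.4 0 -0.027 -0.001 -0.0015 0.085; 0.1 -1.4 0 -0.027 -0.001 -0.001 0.085; 0.1 -1.4 0 -0.027 -0.001 0 0.085; 0.1 -1.4 0 -0.027 -0.001 0.0004 0.085; 0.1 -1.4 0 -0.027 -0.001 0.001 0.085; 0.1 -1.4 0 -0.027 -0.001 0.002 0.085; 0.1 -1.2 0 -0.024 -0.001 0.002 0.085; 0.1 -0.8 0 -0.018 -0.001 0.003 0.085; 0.1 -0.4 0 -0.012 -0.001 0.003 0.085; 0 -0.2 0 -0.007 0 0.002 0.085")

```text
time_s: 25.75
tool_pos: [454.1, 252.8, 226.7]
eef_rot: [-1.587, 0.006, -1.315]
ft_force: [-0.3, 0.0, 0.4]
opening: 84.8
```

Emit:
arm_command(deltas="0 0 0 -0.004 0 0.001 0.085; 0 0 0 -0.002 0 0 0.085; 0 0 0 -0.001 0 0 0.085; 0 0 0 0 0 0 0.085; 0 0 0 0 0 0 0.085; 0 0 0 0 0 0 0.085; 0 0 0 0 0 0 0.085; 0 0 0 0 0 0 0.085; 0 0 0 0 0 0 0.085; 0 0 0 0 0 0 0.085")

```text
time_s: 26.58
tool_pos: [453.5, 255.9, 225.2]
eef_rot: [-1.59, 0.002, -1.321]
ft_force: [-0.1, -0.2, 0.3]
opening: 85.0
```

```bash
python3 plan.py 479 281 235 -74.6 1;python3 -c "
from h import *
snap('wrist','w10');snap('top','t2')"
```

```text
t 26.58 pos [453.5 255.9 225.2] rot [-91.1   0.1 -75.7] open 85.0 F [-0.1 -0.2  0.3]
total rotvec [ 1.1 -1.1 -0.2] shift in final axes mm [-17.5  -9.8  31.2] start axes [-18.1 -10.3  30.7]
[ 1.1 -1.1 -0.2] [-18.1 -10.3  30.7]
```

View pics/w10.png

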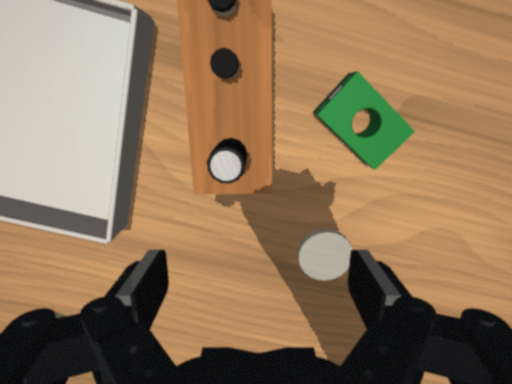

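View pics/t2.png

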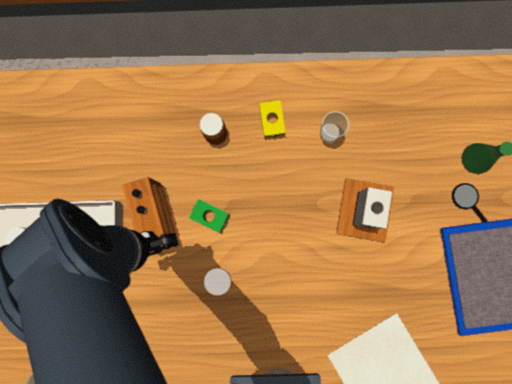

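Wrist view: the probe head (black, pale cap) is at (227,161) by the rack's near end, and the tube stoppers are at (224,65) and (222,3). The head that stands tallest fits the description. Top view: the stack is at (375,209) on the foot.

```bash
python3 - <<'E'
from h import *
im,d,m=load('w10'); P=pts(d,m); hsv=cv2.cvtColor(im,cv2.COLOR_RGB2HSV)
k=np.zeros(d.shape,np.uint8); k[135:190,200:255]=1; k&=(P[...,2]>155).astype(np.uint8)
print('headtop z',np.median(P[k>0][:,2]))
w=((k>0)&(hsv[...,2]>130)).astype(np.uint8)
for n,kk in(('white',w),('top',k)):
    c=max(cv2.findContours(kk,0,1)[0],key=cv2.contourArea); (u,v),r=cv2.minEnclosingCircle(c); print(n,u,v,r,ray(u,v,165,m)); 
    mm=cv2.moments(kk,True); print(ray(mm['m10']/mm['m00'],mm['m01']/mm['m00'],165,m))
# rack top
b=np.array([ray(u,v,125,m)[:2] for u,v in((194,193),(271,188))]); print('near edge',b, np.linalg.norm(b[1]-b[0]))
e=b[1]-b[0]; print(np.degrees(np.arctan2(e[1],e[0])))
e/=np.linalg.norm(e); print('hole',b.mean(0)+33*np.array([-e[1],e[0]]))
cv2.imwrite('pics/c10.png',cv2.resize(im[0:210,170:290],None,fx=2.8,fy=2.8,interpolation=cv2.INTER_CUBIC)[:,:,::-1])
E
python3 meas.py t2 340 400 175 245 105 125
```

```text
headtop z 164.97400480399173
white 225.2906951904297 165.2906951904297 15.407190322875977 [479.33595446 284.5094013  165.        ]
[479.3056166  284.57228749 165.        ]
top 225.8483428955078 162.879150390625 19.9953556060791 [481.01084197 284.50352599 165.        ]
[480.90984739 284.48639762 165.        ]
near edge [[440.20761685 306.12707767]
 [459.88632876 246.57364973]] 62.720510857251845
-71.71448519326253
hole [481.38063217 286.70419348]
z 114.9 rect c [ 530.3 -252. ] size [59.  92.7] ang 78.0
 hole [ 530.6 -251.6] r 16.4 mean [ 530.6 -251.8]
```

View pics/c10.png

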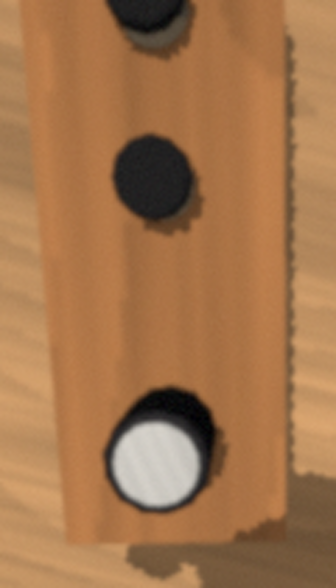

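```bash
python3 - <<'E'
from h import *
im,d,m=load('top0'); hsv=cv2.cvtColor(im,cv2.COLOR_RGB2HSV)
k=np.zeros(d.shape,np.uint8); k[225:250,135:162]=1; k&=((hsv[...,2]>150)&(hsv[...,1]<60)).astype(np.uint8)
mm=cv2.moments(k,True); u,v=mm['m10']/mm['m00'],mm['m01']/mm['m00']; print(k.sum(),u,v,ray(u,v,165,m))
E
python3 plan.py 479.2 283.5 190 -74.6 1
```

```text
59 144.23728813559322 236.3050847457627 [478.23151993 284.57393145 165.        ]
t 26.68 pos [453.5 256.  225.2] rot [-91.1   0.1 -75.7] open 84.8 F [ 0.2 -0.4  0.7]
total rotvec [ 1.1 -1.1 -0.2] shift in final axes mm [-19.7  35.2  32.1] start axes [-20.2  34.7  32.4]
[ 1.1 -1.1 -0.2] [-20.2  34.7  32.4]
```

Emit:
arm_command(deltas="0.3 -0.4 0 -0.003 0 0.005 0.085; 0.3 -0.3 0 -0.004 0.001 0.007 0.085; 0.3 -0.2 0 -0.004 0.003 0.007 0.085; 0.1 0 0 -0.004 0.005 0.005 0.085; 0 0 0 -0.002 0.005 0.003 0.085; 0 0 0 -0.001 0.005 0.001 0.085; 0 0 0 0 0.004 0 0.085; 0 0 0 0 0.002 0 0.085; 0 0 0 0 0.001 0 0.085; 0 0 0 0 0 0 0.085")

```text
time_s: 27.52
tool_pos: [477.9, 284.2, 194.7]
eef_rot: [-1.573, 0.003, -1.302]
ft_force: [0.5, -0.4, 0.3]
opening: 84.9
```

```bash
python3 plan.py 478.8 284.5 190 -74.6 1
```

```text
t 27.52 pos [477.9 284.2 194.7] rot [-90.1   0.2 -74.6] open 84.9 F [ 0.5 -0.4  0.3]
total rotvec [ 0.1 -0.  -0.2] shift in final axes mm [-0.1  4.7  0.9] start axes [-0.   4.7  1. ]
[ 0.1 -0.  -0.2] [-0.   4.7  1. ]
```

Emit:
arm_command(deltas="0 0 -0.1 0 0.004 0 0.085; 0 0 -0.1 0 0.008 0 0.085; 0 0 0 0 0.010 -0.0003 0.085; 0 0 0 0 0.010 -0.0003 0.085; 0 0 0 0 0.009 0 0.085; 0 0 0 0 0.007 0 0.085; 0 0 0 0 0.004 0 0.085; 0 0 0 0 0.002 0 0.085; 0 0 0 0 0.001 0 0.085; 0 0 0 0 0 0 0.085")

```text
time_s: 28.35
tool_pos: [476.8, 283.1, 133.9]
eef_rot: [-1.573, -0.002, -1.303]
ft_force: [0.2, 0.2, 0.1]
opening: 85.0
```

```bash
python3 plan.py 478.8 284.5 131 -74.6 1;python3 -c "
from h import *
snap('wrist','w11')"
```

```text
t 28.35 pos [476.8 283.1 133.9] rot [-90.1  -0.1 -74.7] open 85.0 F [0.2 0.2 0.1]
total rotvec [ 0.1 -0.1  0.1] shift in final axes mm [-0.8  2.9  2.3] start axes [-0.8  2.9  2.3]
[ 0.1 -0.1  0.1] [-0.8  2.9  2.3]
```

View pics/w11.png

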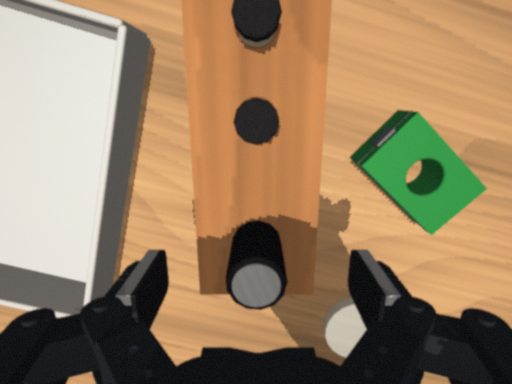

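Run:
```python
from h import *
im,d,m=load('w11')
p=np.array([476.8,283.1]);y=np.radians(-74.7);X=np.array([np.cos(y),np.sin(y)]);Z=np.array([-np.sin(y),np.cos(y)])
for u,v in((257,284),(257,308),(257,262),(230,284),(285,284)):
    w=ray(u,v,165,m)[:2];q=w-p; print(u,v,w,round(q@X,1),round(q@Z,1))
```

```text
257 284 [480.03257268 284.03795244] -0.1 3.4
257 308 [468.78947795 280.95525865] -0.0 -8.3
257 262 [489.82239139 286.72217899] -0.1 13.5
230 284 [477.10522174 294.69972916] -11.1 3.4
285 284 [483.06870818 272.97996881] 11.4 3.4
```

Emit:
arm_command(deltas="0 0 0 0 0.001 0.001 0.085; 0 0 0 0 0.001 0.001 0.085; 0 0 0 0 0.0005 0.0005 0.085; 0 0 0 0 0 0 0.085; 0 0 0 0 0 0 0.07; 0 0 0 0 0 0 0.05; 0 0 0 0 0 0 0.04; 0 0 0 0 0 0 0.03; 0 0 0 0 0 0 0.03; 0 0 0 0 0 0 0.03")

```text
time_s: 29.23
tool_pos: [480.5, 284.4, 133.0]
eef_rot: [-1.57, -0.001, -1.303]
ft_force: [-0.3, -0.3, -0.0]
opening: 30.1
```

```bash
python3 plan.py 479.5 284 131 -74.6 1;python3 -c "
from h import *
snap('wrist','w12')"
```

```text
t 29.23 pos [480.5 284.4 133. ] rot [-89.9  -0.  -74.7] open 30.1 F [-0.3 -0.3 -0. ]
total rotvec [-0.1 -0.1  0. ] shift in final axes mm [ 0.1  2.  -1.1] start axes [ 0.1  2.  -1.1]
[-0.1 -0.1  0. ] [ 0.1  2.  -1.1]
```

View pics/w12.png

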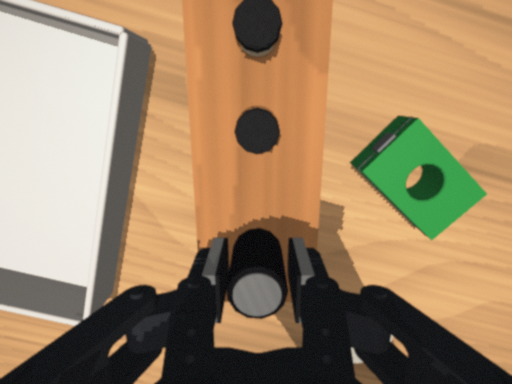

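The head sits centred between the pads, so I'll close on it.

Emit:
arm_command(deltas="0 0 0 0 0 0 0.026; 0 0 0 0 0 0 0.02; 0 0 0 0 0 0 0.015; 0 0 0 0 0 0 0.015; 0 0 0 0 0 0 0.015; 0 0 0 0 0 0 0.015; 0 0 0 0 -0.003 0 0.015; 0 0 0 0 -0.004 0 0.015; 0 0 0 0 -0.004 0 0.015; 0 0 0 0 -0.002 0 0.015")

```text
time_s: 30.12
tool_pos: [479.9, 284.1, 146.5]
eef_rot: [-1.571, -0.001, -1.303]
ft_force: [0.9, 0.4, -1.8]
opening: 24.7
```

```bash
python3 plan.py 479.5 284 280 -74.6 1;python3 -c "
from h import *
im,_,_=snap('side','s3')
cv2.imwrite('pics/s3c.png',cv2.resize(im[130:310,150:310],None,fx=3.3,fy=3.3,interpolation=cv2.INTER_CUBIC)[:,:,::-1])"
```

```text
t 30.12 pos [479.9 284.1 146.5] rot [-90.   -0.1 -74.7] open 24.7 F [ 0.9  0.4 -1.8]
total rotvec [ 0.  -0.1  0.1] shift in final axes mm [  -0.  -133.5   -0.4] start axes [ 1.000e-01 -1.335e+02 -5.000e-01]
[ 0.  -0.1  0.1] [ 1.000e-01 -1.335e+02 -5.000e-01]
```

View pics/s3c.png

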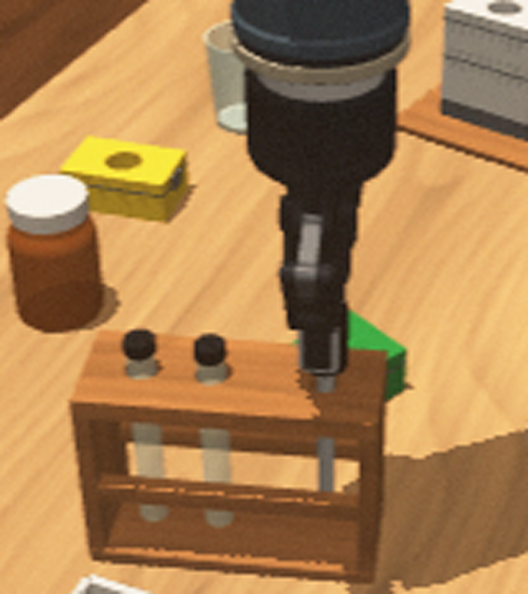

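Emit:
arm_command(deltas="0 0 0 0 -0.006 0 0.015; 0 0 0 0 -0.012 0 0.015; 0 0 0 0 -0.016 0 0.015; 0 0 0 0 -0.018 0 0.015; 0 0 0 0 -0.018 0 0.015; 0 0 0 0 -0.018 0 0.015; 0 0 0 0 -0.016 0 0.015; 0 0 0 0 -0.011 0 0.015; 0 0 0 0 -0.006 0 0.015; 0 0 0 0 -0.003 0 0.015")

```text
time_s: 31.0
tool_pos: [479.2, 284.2, 279.5]
eef_rot: [-1.571, -0.0, -1.302]
ft_force: [-0.4, 0.6, -0.4]
opening: 24.7
```

```bash
python3 plan.py 531 -252 280 -102 20;python3 -c "
from h import *
im,_,_=snap('side','s4')
cv2.imwrite('pics/s4c.png',cv2.resize(im[90:310,150:310],None,fx=2.7,fy=2.7,interpolation=cv2.INTER_CUBIC)[:,:,::-1])
snap('wrist','w13')"
```

```text
t 31.0 pos [479.2 284.2 279.5] rot [-90.   -0.  -74.6] open 24.7 F [-0.4  0.6 -0.4]
total rotvec [ 0.  27.4  0. ] shift in final axes mm [ 5.137e+02 -5.000e-01  1.621e+02] start axes [ 5.307e+02 -4.000e-01 -9.230e+01]
[0.  1.4 0. ] [26.5 -0.  -4.6]
[0.  1.4 0. ] [26.6 -0.  -4. ]
[0.  1.4 0. ] [26.7 -0.  -3.3]
[0.  1.4 0. ] [26.8 -0.  -2.7]
[0.  1.4 0. ] [26.9 -0.  -2.1]
[0.  1.4 0. ] [26.9 -0.  -1.4]
[0.  1.4 0. ] [26.9 -0.  -0.8]
[0.  1.4 0. ] [26.9 -0.  -0.1]
[0.  1.4 0. ] [26.9 -0.   0.5]
[0.  1.4 0. ] [26.9 -0.   1.2]
[0.  1.4 0. ] [26.9 -0.   1.8]
[0.  1.4 0. ] [26.8 -0.   2.4]
[0.  1.4 0. ] [26.8 -0.   3.1]
[0.  1.4 0. ] [26.7 -0.   3.7]
[0.  1.4 0. ] [26.6 -0.   4.4]
[0.  1.4 0. ] [26.5 -0.   5. ]
[0.  1.4 0. ] [26.3 -0.   5.6]
[0.  1.4 0. ] [26.2 -0.   6.2]
[0.  1.4 0. ] [26.  -0.   6.9]
[0.  1.4 0. ] [25.9 -0.   7.5]
```

View pics/s4c.png

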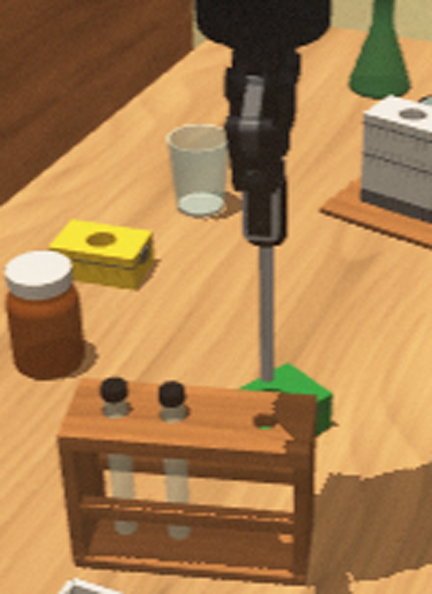

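View pics/w13.png

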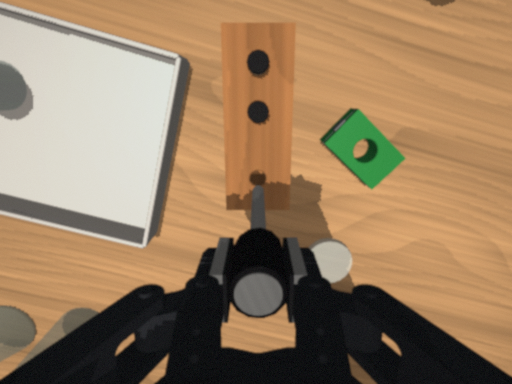

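Run:
```python
from h import *
im,d,m=load('w13')
cv2.imwrite('pics/c13.png',cv2.resize(im[160:330,200:320],None,fx=3.5,fy=3.5,interpolation=cv2.INTER_CUBIC)[:,:,::-1])
P=pts(d,m)
p=np.array([479.2,284.2]);y=np.radians(-74.6);X=np.array([np.cos(y),np.sin(y)]);Z=np.array([-np.sin(y),np.cos(y)])
for v in(186,190,195,200,205,210,215,220,225):
    for u in (258,): q=P[v,u]; print(v,np.round(q,1),round((q[:2]-p)@X,1),round((q[:2]-p)@Z,1))
for u,v in((258,294),(229,290),(287,290)):
    q=ray(u,v,279.5+32,m)[:2]-p; print(round(q@X,1),round(q@Z,1))
```

```text
186 [483.4 285.1 167.8] 0.2 4.3
190 [483.  285.  178.3] 0.2 3.9
195 [482.9 285.  191.4] 0.2 3.8
200 [483.1 285.  204.2] 0.3 4.0
205 [483.6 285.2 216.7] 0.3 4.5
210 [483.4 285.1 226.1] 0.3 4.3
215 [482.6 284.9 233. ] 0.3 3.4
220 [483.3 285.1 243.4] 0.3 4.2
225 [483.9 285.2 252.6] 0.3 4.8
0.3 -0.8
-11.6 1.1
12.2 1.1
```

View pics/c13.png

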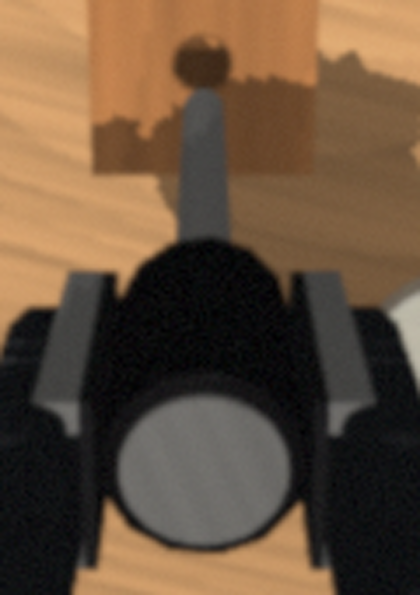

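The rod stands upright in the grip: its front surface stays at +4.1 mm over its whole height, so its axis is at about (0.2,-0.9) mm in the tool frame. Carrying it over to the column.

Emit:
arm_command(deltas="0 0.7 0 0.010 0 -0.002 0.015; 0 1.4 0 0.020 0 -0.004 0.015; 0 1.4 0 0.025 0 -0.004 0.015; 0 1.4 0 0.026 0 -0.003 0.015; 0 1.4 0 0.026 0 -0.002 0.015; 0 1.4 0 0.026 0 -0.002 0.015; 0 1.4 0 0.026 0 -0.001 0.015; 0 1.4 0 0.026 0 0 0.015; 0 1.4 0 0.026 0 0 0.015; 0 1.4 0 0.026 0 0.001 0.015")

```text
time_s: 31.93
tool_pos: [493.4, 35.0, 269.5]
eef_rot: [-1.587, -0.003, -1.542]
ft_force: [1.0, -0.7, -1.1]
opening: 24.3
```

```bash
python3 plan.py 510 -248 280 -102 10
```

```text
t 31.93 pos [493.4  35.  269.5] rot [-90.9  -0.2 -88.3] open 24.3 F [ 1.  -0.7 -1.1]
total rotvec [ 0.9 13.7  0.3] shift in final axes mm [273.4 -10.5  75.1] start axes [283.4  -9.7   8.3]
[0.1 1.4 0. ] [28.3 -1.   0.8]
[0.1 1.4 0. ] [28.3 -1.   1.5]
[0.1 1.4 0. ] [28.3 -1.   2.2]
[0.1 1.4 0. ] [28.2 -1.   2.9]
[0.1 1.4 0. ] [28.1 -1.   3.5]
[0.1 1.4 0. ] [28.  -1.   4.2]
[0.1 1.4 0. ] [27.9 -1.   4.9]
[0.1 1.4 0. ] [27.8 -1.   5.5]
[0.1 1.4 0. ] [27.7 -1.   6.2]
[0.1 1.4 0. ] [27.5 -1.   6.9]
```

Emit:
arm_command(deltas="0.1 1.4 0 0.026 -0.001 0.001 0.015; 0.1 1.4 0 0.026 -0.001 0.001 0.015; 0.1 1.4 0 0.026 -0.001 0.002 0.015; 0.1 1.4 0 0.025 -0.001 0.003 0.015; 0.1 1.4 0 0.024 -0.001 0.003 0.015; 0.1 1.4 0 0.022 -0.001 0.004 0.015; 0.1 1.2 0 0.018 -0.001 0.004 0.015; 0.1 0.8 0 0.012 -0.001 0.004 0.015; 0.1 0.4 0 0.007 0 0.003 0.015; 0 0.2 0 0.004 0 0.002 0.015")

```text
time_s: 32.77
tool_pos: [498.2, -179.8, 270.0]
eef_rot: [-1.586, -0.011, -1.764]
ft_force: [-0.7, 0.0, -0.8]
opening: 24.3
```

```bash
python3 plan.py 510 -248 280 -102 10
```

```text
t 32.77 pos [ 498.2 -179.8  270. ] rot [ -90.9   -0.6 -101.1] open 24.3 F [-0.7  0.  -0.8]
total rotvec [0.9 0.9 0.6] shift in final axes mm [ 64.2 -10.   25.7] start axes [64.7 -9.7 24.5]
[0.1 0.1 0.1] [ 6.5 -1.   2.5]
[0.1 0.1 0.1] [ 6.5 -1.   2.5]
[0.1 0.1 0.1] [ 6.5 -1.   2.5]
[0.1 0.1 0.1] [ 6.5 -1.   2.5]
[0.1 0.1 0.1] [ 6.5 -1.   2.5]
[0.1 0.1 0.1] [ 6.4 -1.   2.5]
[0.1 0.1 0.1] [ 6.4 -1.   2.5]
[0.1 0.1 0.1] [ 6.4 -1.   2.5]
[0.1 0.1 0.1] [ 6.4 -1.   2.5]
[0.1 0.1 0.1] [ 6.4 -1.   2.6]
```

Emit:
arm_command(deltas="0.2 0.2 0.1 0.008 -0.001 0.003 0.015; 0.2 0.2 0.1 0.010 -0.002 0.004 0.015; 0.2 0.2 0.1 0.011 -0.002 0.004 0.015; 0.2 0.1 0.1 0.010 -0.002 0.004 0.015; 0.1 0.1 0.1 0.008 -0.001 0.004 0.015; 0 0 0.1 0.006 -0.001 0.003 0.015; 0 0 0 0.004 0 0.001 0.015; 0 0 0 0.002 0 0 0.015; 0 0 0 0.001 0 0 0.015; 0 0 0 0 0 0 0.015")

```text
time_s: 33.6
tool_pos: [510.6, -247.6, 279.2]
eef_rot: [-1.57, 0.002, -1.775]
ft_force: [-0.7, -0.2, -1.4]
opening: 24.7
```

```bash
python3 plan.py 531.5 -252.5 280 -102 1;python3 -c "
from h import *
snap('wrist','w14')"
```

```text
t 33.6 pos [ 510.6 -247.6  279.2] rot [-9.000e+01  1.000e-01 -1.017e+02] open 24.7 F [-0.7 -0.2 -1.4]
total rotvec [-0.   0.3 -0.1] shift in final axes mm [ 0.5 -0.8 21.5] start axes [ 0.6 -0.8 21.5]
[-0.   0.3 -0.1] [ 0.6 -0.8 21.5]
```

View pics/w14.png

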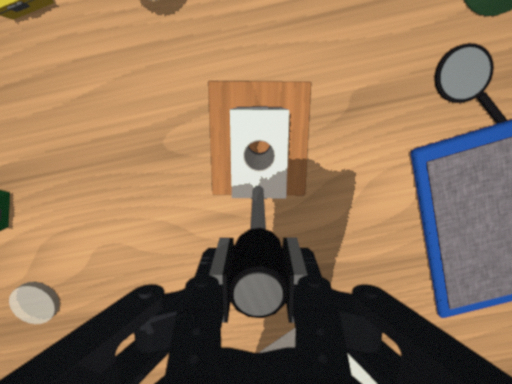

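```bash
python3 - <<'E'
from h import *
im,d,m=load('w14'); P=pts(d,m)
p=np.array([510.6,-247.6]);y=np.radians(-101.7);X=np.array([np.cos(y),np.sin(y)]);Z=np.array([-np.sin(y),np.cos(y)])
q=np.array([P[v,258] for v in range(188,226)]); q=q[np.abs((q[:,:2]-p)@Z)<12]
print('rod front', np.median((q[:,:2]-p)@X), np.median((q[:,:2]-p)@Z), np.polyfit(q[:,2],(q[:,:2]-p)@Z,1), q[:,2].min())
# widths of rod per row -> centre u
g=im[...,:].astype(int)
for uv in((244,153),(275,153),(259,140),(259,171)):
    r=ray(*uv,115,m)[:2]; print(uv,r,(r-p)@X,(r-p)@Z)
cv2.imwrite('pics/c14.png',cv2.resize(im[95:235,215:305],None,fx=4,fy=4,interpolation=cv2.INTER_CUBIC)[:,:,::-1])
E
python3 meas.py w14 220 300 95 200 108 122
```

```text
rod front -0.010374627236382921 3.9728835758730217 [1.12627601e-03 3.72595202e+00] 172.36115146244123
(244, 153) [ 536.05718276 -238.55783722] -14.01668529463226 23.094618315814543
(275, 153) [ 529.86877922 -268.54507332] 16.60242993833918 23.115822912078606
(259, 140) [ 545.56729767 -255.64003131] 0.7820583416691677 35.871191707160115
(259, 171) [ 515.22073821 -249.40194812] 0.8274817006437275 4.890144443810543
z 114.4 rect c [ 531.6 -252.3] size [56.  90.8] ang 78.0
 hole [ 531.6 -252.2] r 15.6 mean [ 531.7 -252.3]
```

View pics/c14.png

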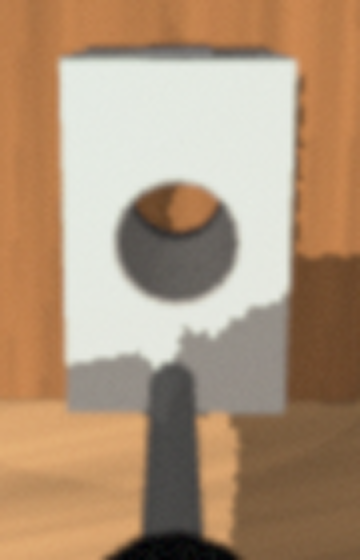

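Emit:
arm_command(deltas="0 0.1 0 0.0001 0 0.003 0.015; 0 0.1 0 0.0002 0 0.004 0.015; 0 0.1 0 0.0001 0 0.004 0.015; 0 0 0 0 0 0.003 0.015; 0 0 0 0 0 0.002 0.015; 0 0 0 0 0 0.001 0.015; 0 0 0 0 0 0.0005 0.015; 0 0 0 0 0 0 0.015; 0 0 0 0 0 0 0.015; 0 0 0 0 0 0 0.015")

```text
time_s: 34.48
tool_pos: [530.2, -249.3, 278.9]
eef_rot: [-1.571, 0.003, -1.778]
ft_force: [0.1, -0.5, -1.4]
opening: 24.6
```

```bash
python3 plan.py 531.9 -252.4 270 -102 1
```

```text
t 34.48 pos [ 530.2 -249.3  278.9] rot [ -90.     0.2 -101.8] open 24.6 F [ 0.1 -0.5 -1.4]
total rotvec [ 0.   0.2 -0.2] shift in final axes mm [2.6 8.9 2.3] start axes [2.7 8.9 2.3]
[ 0.   0.2 -0.2] [2.7 8.9 2.3]
```

Correct the sideways offset and come down a little, with the tip staying above the column.

Emit:
arm_command(deltas="0 0 -0.1 0.001 0.001 0.001 0.015; 0 0 0 0.001 0.003 0.0008 0.015; 0 0 0 0.0005 0.004 0.0003 0.015; 0 0 0 0 0.004 0 0.015; 0 0 0 0 0.003 0 0.015; 0 0 0 0 0.002 0 0.015; 0 0 0 0 0.001 0 0.015; 0 0 0 0 0 0 0.015; 0 0 0 0 0 0 0.015; 0 0 0 0 0 0 0.015")

```text
time_s: 35.32
tool_pos: [531.2, -252.6, 258.5]
eef_rot: [-1.572, 0.001, -1.778]
ft_force: [0.4, 0.2, -1.2]
opening: 24.7
```

```bash
python3 plan.py 531.9 -252.4 250 -102 1;python3 -c "
from h import *
snap('wrist','w15')
im,_,_=snap('side','s5')
cv2.imwrite('pics/s5c.png',cv2.resize(im[20:200,240:370],None,fx=3.3,fy=3.3,interpolation=cv2.INTER_CUBIC)[:,:,::-1])
im,_,_=load('w15')
cv2.imwrite('pics/c15.png',cv2.resize(im[120:260,190:330],None,fx=4,fy=4,interpolation=cv2.INTER_CUBIC)[:,:,::-1])"
```

```text
t 35.32 pos [ 531.2 -252.6  258.5] rot [-9.010e+01  1.000e-01 -1.019e+02] open 24.7 F [ 0.4  0.2 -1.2]
total rotvec [ 0.1  0.1 -0.1] shift in final axes mm [-0.3  8.5  0.7] start axes [-0.3  8.5  0.7]
[ 0.1  0.1 -0.1] [-0.3  8.5  0.7]
```

View pics/c15.png

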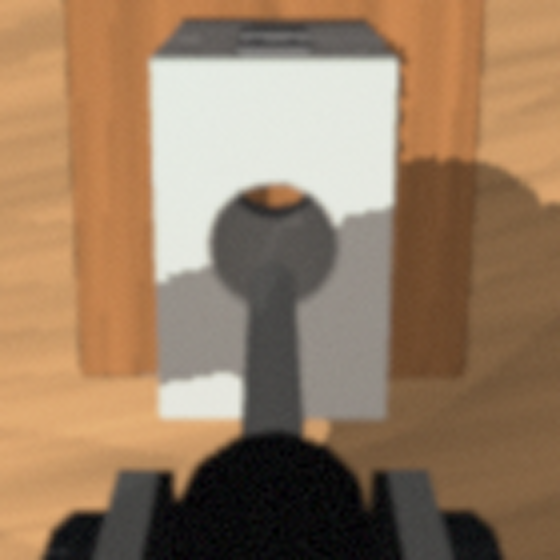

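View pics/s5c.png

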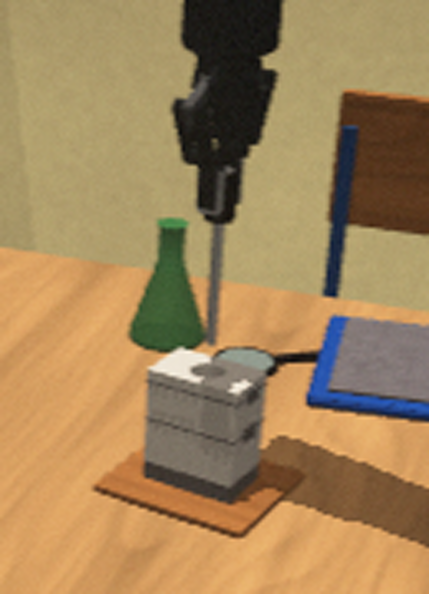

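Run:
```python
from h import *
im,d,m=load('s5')
f=192/np.tan(np.radians(float(m['vertical_fov']))/2);W=m['world_to_cam']
def pr(p):
    c=W[:3,:3]@np.array(p)+W[:3,3]; return float(m['cx'])+f*c[0]/c[2],float(m['cy'])+f*c[1]/c[2]
print('bore (531.2,-252.4,115)->',pr((531.2,-252.4,115)),'rod axis expected at z150,180',pr((530.2,-252.4,150)),pr((530.2,-252.4,190)), 'tip140',pr((530.2,-252.4,140)))
g=cv2.cvtColor(im,cv2.COLOR_RGB2GRAY).astype(int)
for v in(95,105,115,119,122): print(v,g[v,292:318])
for v in(129,131,133,135): print(v,g[v,292:318])
```

```text
bore (531.2,-252.4,115)-> (np.float64(302.0168206702948), np.float64(131.5629645620616)) rod axis expected at z150,180 (np.float64(303.1559997842862), np.float64(120.28344802811495)) (np.float64(304.10577484495815), np.float64(106.89176326417036)) tip140 (np.float64(302.92376244470086), np.float64(123.55795940551833))
95 [ 69  67  66  97 144 159 158 162 162 163 158 139  87  85  91 124 164 165
 166 168 165 164 165 162 163 166]
105 [ 79  78  77  74  70 125 165 165 167 167 156 121  83  88 115 155 167 168
 167 164 165 164 163 164 167 163]
115 [ 80  77  75  77  75  71  72  70 123 174 141  77  88 108 155 178 174 169
 169 171 170 173 170 172 168 162]
119 [ 72  76  71  70  71  69  70  71  69  91 101  86  89 116 154 169 167 167
 172 174 171 171 169 165 162 161]
122 [ 73  73  77  72  71  70  72  64  66  67  79  87  89 130 169 171 173 176
 175 175 170 168 168 165 156 160]
129 [230 230 230 229 231 229 230 230 230 231 228 200 132 132 133 133 135 139
 143 149 153 153 150 152 152 151]
131 [230 231 231 230 229 202 138 112 109 108 116 111 107 102 106 118 129 135
 131 131 132 132 132 133 139 143]
133 [231 230 231 230 230 222 180 130 109 114 109 110 102 100  95 103 123 130
 130 136 131 133 130 131 133 131]
135 [103 112 116 109 129 177 209 219 202 130 130 127 133 134 134 132 130 134
 132 132 131 188 201 132 123 109]
```

Rod and bore line up in both views. In the side view the rod is at u≈303.7–304, with 302.9–303.2 expected, and the bore centre is at u≈302.8, with 302.0 expected. Both are off by the same amount. I'll descend in steps.

Emit:
arm_command(deltas="0 0.1 0 -0.0001 0.001 0.0003 0.015; 0 0 0 0 0.002 0.0002 0.015; 0 0 0 0 0.003 0 0.015; 0 0 0 0 0.003 0 0.015; 0 0 0 0 0.003 0 0.015; 0 0 0 0 0.003 0 0.015; 0 0 0 0 0.002 0 0.015; 0 0 0 0 0.001 0 0.015; 0 0 0 0 0 0 0.015; 0 0 0 0 0 0 0.015")

```text
time_s: 36.25
tool_pos: [531.8, -252.6, 238.5]
eef_rot: [-1.572, 0.001, -1.78]
ft_force: [-0.3, -0.4, -0.8]
opening: 24.7
```

```bash
python3 plan.py 531.9 -252.4 220 -102 1;python3 -c "
from h import *
im,_,_=snap('wrist','w16')
cv2.imwrite('pics/c16.png',cv2.resize(im[120:260,190:330],None,fx=4,fy=4,interpolation=cv2.INTER_CUBIC)[:,:,::-1])"
```

```text
t 36.25 pos [ 531.8 -252.6  238.5] rot [-9.01e+01  1.00e-01 -1.02e+02] open 24.7 F [-0.3 -0.4 -0.8]
total rotvec [ 0.1  0.  -0.1] shift in final axes mm [-0.2 18.5  0.1] start axes [-0.2 18.5  0.1]
[ 0.1  0.  -0.1] [-0.2 18.5  0.1]
```

View pics/c16.png

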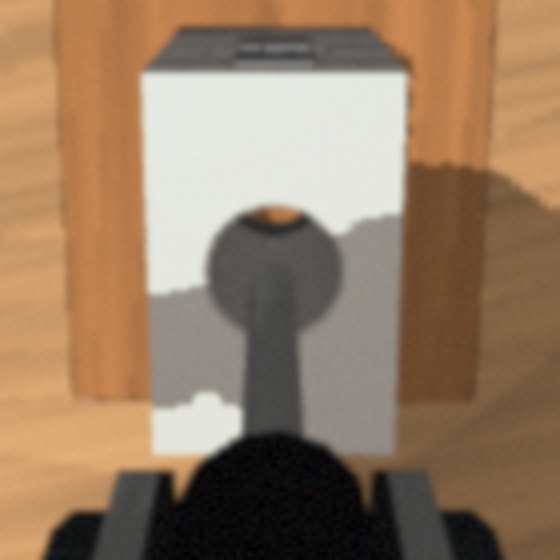

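Emit:
arm_command(deltas="0 0 0 -0.0001 0 0.0005 0.015; 0 0 0 0 0.001 0.0003 0.015; 0 0 0 0 0.002 0 0.015; 0 0 0 0 0.003 0 0.015; 0 0 0 0 0.003 0 0.015; 0 0 0 0 0.003 0 0.015; 0 0 0 0 0.002 0 0.015; 0 0 0 0 0.001 0 0.015; 0 0 0 0 0 0 0.015; 0 0 0 0 0 0 0.015")

```text
time_s: 37.13
tool_pos: [532.7, -252.6, 221.9]
eef_rot: [-1.572, 0.001, -1.78]
ft_force: [0.1, -0.6, -1.3]
opening: 24.4
```

```bash
python3 plan.py 532.6 -252.5 170 -102 1;python3 -c "
from h import *
im,_,_=snap('wrist','w17')
cv2.imwrite('pics/c17.png',cv2.resize(im[120:260,190:330],None,fx=4,fy=4,interpolation=cv2.INTER_CUBIC)[:,:,::-1])
im,_,_=snap('side','s6')
cv2.imwrite('pics/s6c.png',cv2.resize(im[60:160,250:350],None,fx=6,fy=6,interpolation=cv2.INTER_CUBIC)[:,:,::-1])"
```

```text
t 37.13 pos [ 532.7 -252.6  221.9] rot [-9.00e+01  1.00e-01 -1.02e+02] open 24.4 F [ 0.1 -0.6 -1.3]
total rotvec [ 0.   0.  -0.1] shift in final axes mm [-0.1 51.9 -0.2] start axes [-0.  51.9 -0.1]
[ 0.   0.  -0.1] [-0.  51.9 -0.1]
```

View pics/c17.png

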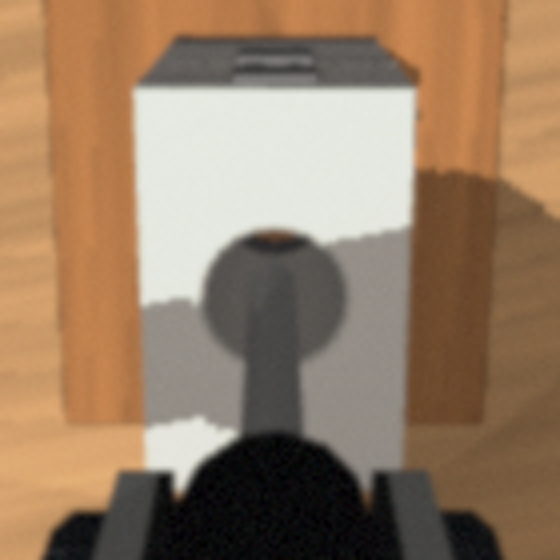

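View pics/s6c.png

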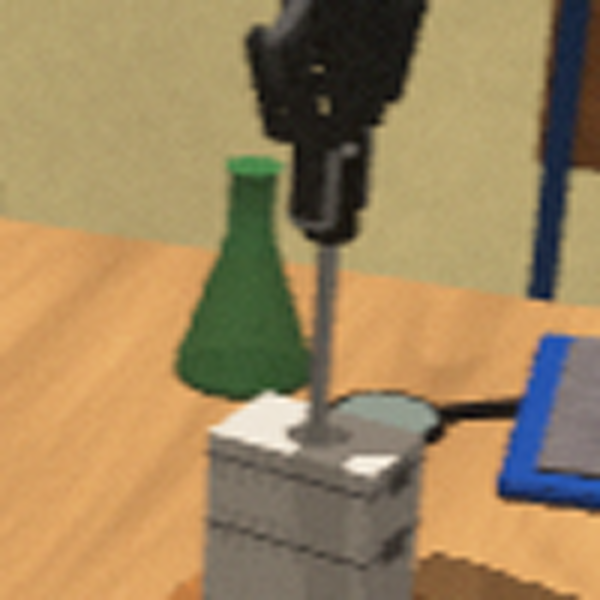

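Run:
```python
from h import *
im,d,m=load('w17'); P=pts(d,m)
p=np.array([532.7,-252.6]);y=np.radians(-102);X=np.array([np.cos(y),np.sin(y)]);Z=np.array([-np.sin(y),np.cos(y)])
q=np.array([P[v,258] for v in range(195,226)])
print(np.round(np.c_[q[:,2],(q[:,:2]-p)@X,(q[:,:2]-p)@Z][::4],1))
for u,v in((258.5,120+228/4),(190+203/4,120+297/4),(190+346/4,120+297/4),(258.5-7,120+360/4),(190+135/4,120+87/4),(190+415/4,120+87/4)):
    r=ray(u,v,115,m)[:2]-p; print(round(r@X,1),round(r@Z,1))
```

```text
[[1.356e+02 1.000e-01 4.200e+00]
 [1.438e+02 1.000e-01 3.700e+00]
 [1.529e+02 1.000e-01 3.700e+00]
 [1.611e+02 1.000e-01 3.700e+00]
 [1.701e+02 1.000e-01 4.100e+00]
 [1.774e+02 1.000e-01 4.100e+00]
 [1.836e+02 1.000e-01 3.900e+00]
 [1.904e+02 1.000e-01 4.100e+00]]
0.5 13.2
-14.4 -1.7
15.5 -1.7
-5.4 -15.7
-27.2 42.0
28.4 42.1
```

The rod is within about 0.8 mm of the bore centre: rod axis (0,-1.1), bore (0.5,-1.75) mm in the tool frame. Lowering on in small steps.

Emit:
arm_command(deltas="0 0 0 0.0003 0.001 -0.0004 0.015; 0 0 0 0 0.002 -0.0001 0.015; 0 0 0 0 0.003 0 0.015; 0 0 0 0 0.004 0 0.015; 0 0 0 0 0.004 0 0.015; 0 0 0 0 0.004 0 0.015; 0 0 0 0 0.003 0 0.015; 0 0 0 0 0.002 0 0.015; 0 0 0 0 0.001 0 0.015; 0 0 0 0 0 0 0.015")

```text
time_s: 38.07
tool_pos: [532.1, -252.8, 195.3]
eef_rot: [-1.572, 0.001, -1.78]
ft_force: [-0.5, 0.1, -0.4]
opening: 24.3
```

```bash
python3 plan.py 532.1 -252.8 171 -102 1
```

```text
t 38.07 pos [ 532.1 -252.8  195.3] rot [-9.00e+01  1.00e-01 -1.02e+02] open 24.3 F [-0.5  0.1 -0.4]
total rotvec [ 0.   0.  -0.1] shift in final axes mm [-0.  24.3  0. ] start axes [ 0.  24.3  0. ]
[ 0.   0.  -0.1] [ 0.  24.3  0. ]
```

Exactly on the axis. I'll repeat for the last 24 mm.

Emit:
arm_command(deltas="0 0 0 0 0.001 0 0.015; 0 0 0 0 0.002 0 0.015; 0 0 0 0 0.003 0 0.015; 0 0 0 0 0.004 0 0.015; 0 0 0 0 0.004 0 0.015; 0 0 0 0 0.003 0 0.015; 0 0 0 0 0.002 0 0.015; 0 0 0 0 0.001 0 0.015; 0 0 0 0 0 0 0.015; 0 0 0 0 0 0 0.015")

```text
time_s: 38.9
tool_pos: [532.2, -252.8, 173.1]
eef_rot: [-1.571, 0.001, -1.78]
ft_force: [0.8, 0.1, -1.3]
opening: 24.2
```

Emit:
arm_command(deltas="0 0 0 0 0 0 0.015; 0 0 0 0 0 0 0.015; 0 0 0 0 0 0 0.015; 0 0 0 0 0 0 0.015; 0 0 0 0 0 0 0.015; 0 0 0 0 0 0 0.015; 0 0 0 0 0 0 0.015; 0 0 0 0 0 0 0.015; 0 0 0 0 0 0 0.015; 0 0 0 0 0 0 0.015")

```text
time_s: 39.73
tool_pos: [532.7, -253.0, 173.9]
eef_rot: [-1.57, 0.001, -1.78]
ft_force: [0.5, -0.6, -1.7]
opening: 24.8
```

```bash
python3 plan.py 532.1 -252.8 171 -102 1;python3 -c "
from h import *
im,_,_=snap('wrist','w18')
cv2.imwrite('pics/c18.png',cv2.resize(im[120:260,190:330],None,fx=4,fy=4,interpolation=cv2.INTER_CUBIC)[:,:,::-1])
im,_,_=snap('side','s7')
cv2.imwrite('pics/s7c.png',cv2.resize(im[80:200,240:370],None,fx=5,fy=5,interpolation=cv2.INTER_CUBIC)[:,:,::-1])"
```

```text
t 39.73 pos [ 532.7 -253.   173.9] rot [ -89.9    0.  -102. ] open 24.8 F [ 0.5 -0.6 -1.7]
total rotvec [-0.1  0.  -0. ] shift in final axes mm [-0.1  2.9 -0.6] start axes [-0.1  2.9 -0.6]
[-0.1  0.  -0. ] [-0.1  2.9 -0.6]
```

View pics/c18.png

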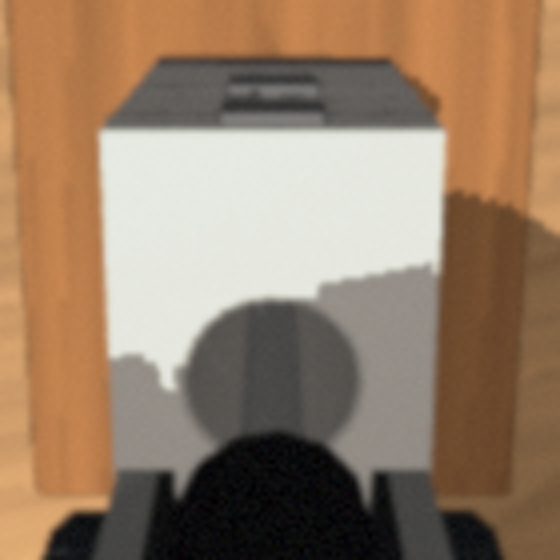

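View pics/s7c.png

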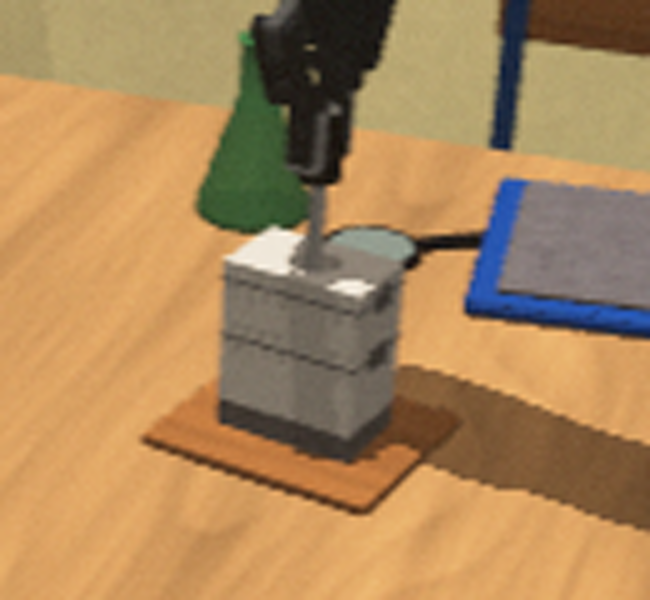

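Emit:
arm_command(deltas="0 0 0 0 0.0005 -0.0003 0.015; 0 0 0 0 0.001 -0.0002 0.015; 0 0 0 0 0.001 0 0.015; 0 0 0 0 0.0007 0 0.015; 0 0 0 0 0.0003 0 0.015; 0 0 0 0 0 0 0.015; 0 0 0 0 0 0 0.015; 0 0 0 0 0 0 0.015; 0 0 0 0 0 0 0.015; 0 0 0 0 0 0 0.015")

```text
time_s: 40.67
tool_pos: [532.0, -252.9, 169.9]
eef_rot: [-1.57, 0.001, -1.78]
ft_force: [-0.5, -0.1, -1.9]
opening: 24.4
```

```bash
python3 plan.py 532.1 -252.8 171 -102 1
python3 - <<'E'
from h import *
snap('wrist','w19'); im,d,m=load('w19'); s=ctrl.sense(); print(np.abs(s['qvel']).max()); p=s['tool_pos'][:2]; P=pts(d,m)
y=np.radians(-102);X=np.array([np.cos(y),np.sin(y)]);Z=np.array([-np.sin(y),np.cos(y)])
q=np.array([P[v,258] for v in range(205,226)]); print(np.round(np.c_[q[:,2],(q[:,:2]-p)@X,(q[:,:2]-p)@Z][::4],1))
g=cv2.cvtColor(im,cv2.COLOR_RGB2GRAY)
print(g[185:205,252]); print(g[214,228:290])
cv2.imwrite('pics/c19.png',cv2.resize(im[120:260,190:330],None,fx=4,fy=4,interpolation=cv2.INTER_CUBIC)[:,:,::-1])
E
```

```text
t 40.67 pos [ 532.  -252.9  169.9] rot [ -90.    0. -102.] open 24.4 F [-0.5 -0.1 -1.9]
total rotvec [-0.  0. -0.] shift in final axes mm [-0.1 -1.1  0. ] start axes [-0.1 -1.1  0. ]
[-0.  0. -0.] [-0.1 -1.1  0. ]
0.001987954392561178
[[1.059e+02 1.000e-01 4.000e+00]
 [1.133e+02 1.000e-01 3.800e+00]
 [1.221e+02 1.000e-01 4.300e+00]
 [1.278e+02 1.000e-01 3.700e+00]
 [1.354e+02 1.000e-01 4.100e+00]
 [1.417e+02 1.000e-01 4.200e+00]]
[230 230 231 230 229 229 229 229 230 226 204 151  98  77  74  74  73  73
  72  71]
[160 204 224 224 197 162 148 147 123  93  82  81  84  81  81  85  83  86
  88  90  88  85  82  73  70  70  71  73  75  70  73  73  72  73  73  71
  72  80  85  86  86  87  87  86  86  84  82  84  83  82  84  96 116 131
 141 144 144 142 142 142 142 142]
```

View pics/c19.png

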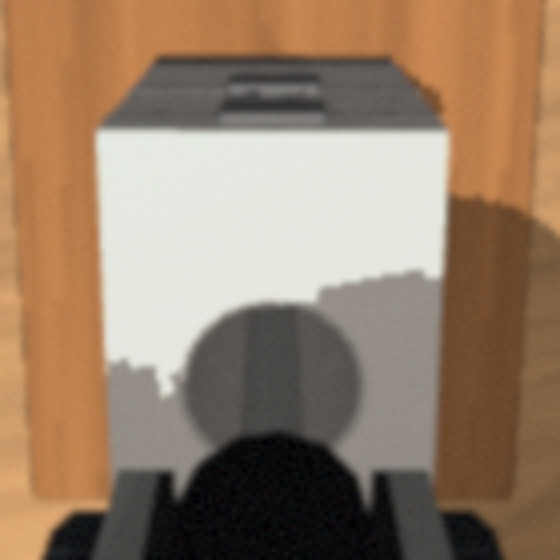

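The rod stands in the middle of the bore: rod at u≈252–264, bore from 236.5 to 280. It is upright and still, with the tip about 27 mm above the thick case's underside. Handing in.

```bash
python3 -c "
from workcell import ctrl
print(ctrl.hand_in())"
```

```text
the job is handed in; nothing more can be done
None
```

The borehole model is built and handed in at about 41 s of the 72 s allowed. The thick case stands on the foot's block, the thin case is on top, and the probe hangs in the bore, still gripped. No verdict was reported.

**Stack:** From the same camera pose, the thin case's bore measured within about 0.2 mm of the thick one's. The thick case is about 0 to 2 mm off the foot's centre. The camera views disagreed by about 2 mm on that figure, against a 6 mm limit.

**Probe:** The rod is upright, and its axis was about 0.8 mm from the bore centre before I made one last correction. The tip is about 27 mm above the thick case's underside, roughly halfway. That height is worked out from where I gripped the head, since the tip itself is out of sight. In the last picture the rod is clear of the bore's walls, and the arm was nearly at rest with no unusual force reading.

**Bystanders:** The arm stayed clear of the jar, beaker and dish. I didn't measure their positions again at the end.

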